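# Hook a sprung retaining ring off a stage spindle

### The job

Take the hooked pick from its rest, hook it in the eye of the yellow sprung retaining ring and work the ring out of its groove on the spindle: pull gently and steadily outwards while swinging the ring round the spindle, for it only lets go where its jaws find the two hidden flats, and never force it or touch it with the gripper. Drop the ring in the catch tray and lay the pick back in its rest, leaving the other things on the bench alone.

Things in the scene. Friction and masses are not known exactly. Their poses are not given: they have to be found in the camera images.
- fixture: Fixed catch tray, dark floor (top at z = 4 mm), rim 12 mm high, with an upright spindle. Origin: on the bench on the spindle's axis; the tray spans x -135 to +70, y -105 to +105 mm; -x looks roughly to the robot. On the axis: black toothed pulley 48 mm wide up to z = 12, groove z = 12 to 18, round head 30 mm wide z = 18 to 30 mm.
- groove (a point): On the spindle's axis at mid height of the seated ring, z = 14 mm; axes as fixture. The groove's core, 24 mm round with two parallel flats 20 mm apart, is hidden and cannot be turned. Its angle is not measured: the way off, along the flats, lies anywhere from -1.1 to +0.35 rad from the -x direction (positive: counter-clockwise from above).
- ring: Yellow ring, 4 mm thick, 40 mm wide, 60 g, level on the pulley, free to turn. Origin: centre of underside; +x points to the lug, which starts +0.9 to +1.15 rad from the fixture's -x. Pulled by its eye along the flats (within 0.2 rad) it lets go at 7 to 11 N, clear after 24 mm; elsewhere it gives a few mm (at most 12) and locks, the pull climbing fast. Over 16 N from the pick bends it.
- ring_eye (a point): Centre of the eye, a round hole 10 mm wide through the lug, 27.5 mm from the ring's centre along its +x, at half its thickness. The lug is 18 mm wide, ends 36.5 mm from the ring's centre, stands out beyond the pulley and has 8 mm of free space down to the tray's floor below it. Axes as ring.
- pick: Hooked pick, 120 g, level in its rest. Red handle 90 (x) x 16 (y) x 20 (z) mm; two black shoulders 24 mm wide, 6 mm long, at x = -20 and +20 mm: grip across y between them. Origin: middle of the handle. A steel shank 8 mm thick goes on along +x to x = 80 mm; at its end the hook, a straight round pin 5 mm thick, points down to z = -30 mm.
- pick_tip (a point): Lower end of the hook pin, at (80, 0, -30) mm in the pick's frame; same axes as pick.
- rest: Fixed pick rest: base 90 x 60 x 6 mm and two grey posts at x = -34 and +34 mm (12 mm long), each with an upward-open notch 22 mm wide (y), notch floor at z = 50 mm, cheeks up to z = 62 mm. Origin: centre of the underside; the pick lies along its x with the hook beyond the +x end.
- rest_seat (a point): Where the middle of the pick's handle (pick) lies when it is in the rest, at z = 60 mm; axes as rest.
- jar: Closed clear jar with blue lid, 48 mm wide, 55 mm high, loose; bystander. Origin: centre of the underside.
- lens_cell: Black round lens cell, 44 mm wide, 22 mm high, loose; bystander. Origin: centre of the underside.
- post: Aluminium post on a round foot 40 mm wide, 60 mm high, loose; bystander. Origin: centre of the underside.
Not all that is in view belongs to the job. Several things have the shape of the pick; the one meant has the colours described above.

How it is judged:
By the outcome, as a careful person would: the job done as asked, in the order asked, and still so for the second after the job is handed in, with the robot touching nothing.
It also fails if it takes over 72 s, if anything falls off the work surface, if the arm or the gripper's body presses on something with over 40 N, if the wrist force passes 120 N, or if a joint passes its speed limit or range.

### The arm

A 6-joint arm with a two-finger parallel gripper is mounted at the origin on the work surface. World frame = base frame: x ahead of the robot, y to its left, z up, the work surface at z = 0. Lengths are in mm, angles in rad, forces in N, time in s.
With the tool pointing down it reaches from about 350 to 725 mm from the base axis. Payload 4.3 kg.
Tool frame: the origin (TCP) lies between the finger pads; the fingertips stand 25 mm ahead of it and the grasp point (between the pads) lies 6 mm ahead of it; y points along the fingers, z is the direction in which the jaws open and shut, and the axes are right-handed (so a half turn about y gives the same grasp; the last joint's range is limited). The gripper opens to 85 mm and grips with 20 to 120 N. Pads are 22 mm wide; open, the fingers measure 114 mm over their backs; the gripper's body (76 mm by 85 mm) begins 54 mm behind the grasp point. The pads swing forward as they close: fully open they stand 13 mm farther back than shut.
Start: joints at [-0.11, 0.377, 0.081, 1.274, 0, 1.46], TCP at [575.034, 0.002, 256.329] pointing down, gripper open.
Joint ranges: [-2.72, 2.72], [-0.84, 1.66], [-1.02, 1.22], [-1.77, 2.12], [-1.37, 1.28], [-3.14, 3.14]. Speed limits (rad/s): [2.57, 2.57, 3.14, 3.14, 3.14, 3.14].

### API

Orientations are given as [roll, pitch, yaw] about the fixed x, y, z axes, in that order (R = Rz(yaw) Ry(pitch) Rx(roll)).
In Python, from bench import sensors, imaging, sign_off gives the robot as it stands. The module is installed in compiled form; this text tells all that it offers.
- The arm moves only by the tool move_arm, never from a script. Its argument "commands" is a list of rows, each an object of numbers: "dx", "dy", "dz": the shift along the tool's x, y, z in m; "rx", "ry", "rz": the turn, a rotation vector about the tool's x, y, z in degrees. A call has 1 to 5 rows; each row shifts and turns the commanded pose from where the row before left it, along the tool's axes as they then stand; what a row does not reach is not made up. A row lasts 1/10 s, in which the tool goes at most 50 mm and 8.59 degrees, less where a joint would pass 70% of its speed; a pose out of reach is approached as far as the arm can. A call is refused whole if a number of a shift passes 0.05 or a number of a turn 8.59, either way. A call with a gripper value outside its range is refused whole. "jaw" is the opening, from 0 (shut) to 1 (fully open), set as the call begins (left out, the last holds). The fingers move at their own pace and stop on an object; "grip_force" is the grip in N (left out, the last holds). Time passes only in rows, so rows that do not move let the fingers close. It gives the time, the measured TCP pose, the force and the opening at its end, in the units of the state.
- sensors.sense(): the state, without advancing time (a new reading comes with each control period).
- imaging.snapshot(name): name is "scene" or "side" or "wrist"; returns a dict with "image" (480x640x3 uint8, red, green, blue), "range_z" (480x640 float32, mm along the optical axis (not along the pixel's ray), 0 where there is no reading), "mtx" (3x3 intrinsics, pixels), "rvec" (rotation vector, rad) and "tvec" (3), from world to camera coordinates, as OpenCV has them; the wrist camera has in their place "T_tool_cam" (4x4, takes a point from camera to tool coordinates, whose origin is the TCP and whose axes are the tool frame's). Camera axes: x right, y down, z forward; pixel columns grow to the right and rows downward; lengths in mm; the calibration is good to about 2 mm. A picture is of the moment at which its call begins: read the wrist's pose just before it.
- sign_off(): hands the job in, once; it reports no verdict.
The state is a dict: "time": time; "qpos": joint angles; "qd": joint speeds; "effort": joint torques, N m; "ee_pos": TCP position; "tool_rot": TCP orientation; "wrist_force": force on the tool from outside, world axes, zero at the start; "ft_torque": the same for the moment, N m; "width": opening from 0.0 (shut) to 1.0 (fully open).
Only numpy, scipy, OpenCV 4.12 (cv2) and the standard library are available. Lean on these libraries where they do the work, as an engineer would, in place of code of your own. Each camera call takes 0.05 s, during which the arm holds its last target.

## Working session

There is one attempt and no reset: what is moved stays moved. The work goes in short steps, Python scripts to look and compute and a tool call to move; the robot and the scene stay as the last step left them, time stands still between calls to the robot, and variables do not carry over. Pictures are saved under pics/ and viewed, and the job is handed in when it is done.

Besides the shell and the picture viewer there is one more tool, called after "Emit:" as name(argument=value, ...), one argument or row to a line, values as JSON. move_arm: Moves the arm, as the interface text tells. Its arguments: {"type":"object","properties":{"commands":{"type":"array","items":{"type":"object","properties":{"dx":{"type":"number"},"dy":{"type":"number"},"dz":{"type":"number"},"rx":{"type":"number"},"ry":{"type":"number"},"rz":{"type":"number"}}}},"jaw":{"type":"number"},"grip_force":{"type":"number"}},"required":["commands"]}

```bash
mkdir -p pics; ls; cat > h.py <<'E'
import numpy as np, cv2
from bench import sensors, imaging, sign_off
from scipy.spatial.transform import Rotation as R
def snap(n,tag):
    s=sensors.sense(); d=imaging.snapshot(n); d['state']=s
    cv2.imwrite(f'pics/{tag}.png',d['image'][:,:,::-1]); np.save(f'pics/{tag}.npy',d,allow_pickle=True); return d
def load(tag): return np.load(f'pics/{tag}.npy',allow_pickle=True).item()
def cam(d):
    if 'rvec' in d:
        Rm=cv2.Rodrigues(np.array(d['rvec'],float))[0]; return Rm.T, -Rm.T@np.array(d['tvec'],float).ravel()
    s=d['state'];Rt=R.from_euler('xyz',s['tool_rot']).as_matrix();T=np.array(d['T_tool_cam'])
    return Rt@T[:3,:3], Rt@T[:3,3]+np.array(s['ee_pos'])
def ray(d,u,v):
    Rc,c=cam(d); r=Rc@np.linalg.inv(d['mtx'])@np.array([u,v,1.]); return c,r
def atz(d,u,v,z):
    c,r=ray(d,u,v); return c+r*(z-c[2])/r[2]
def dep(d,u,v):
    c,r=ray(d,u,v); return c+r*d['range_z'][int(round(v)),int(round(u))]
def proj(d,P):
    Rc,c=cam(d); q=d['mtx']@(Rc.T@(np.array(P,float)-c)); return q[:2]/q[2]
def crop(tag,u0,v0,u1,v1,k,out):
    im=cv2.imread(f'pics/{tag}.png')[v0:v1,u0:u1]; cv2.imwrite(f'pics/{out}.png',cv2.resize(im,None,fx=k,fy=k,interpolation=cv2.INTER_CUBIC))
E
python3 - <<'E'
from h import *
for n in('scene','side','wrist'):
    d=snap(n,n+'0'); print(n,cam(d)[1].round(0))
s=sensors.sense();print(s)
E
```

```text
pics
scene [ 878. -589.  570.]
side [295. 769. 909.]
wrist [574.  68. 374.]
{'time': 0.15, 'qpos': array([-1.10332326e-01,  3.77928373e-01,  7.99365475e-02,  1.27439627e+00,
        7.48847549e-06,  1.46049587e+00]), 'qd': array([ 7.15741754e-05, -1.27190170e-03,  2.73019219e-03, -7.11692230e-04,
       -3.75204795e-04, -1.66392943e-03]), 'effort': array([ 1.00972400e-03, -4.64035428e+01,  2.70170492e+01,  1.39211598e-02,
       -6.30224304e-05,  7.89257683e-06]), 'ee_pos': array([5.74540572e+02, 4.05206978e-02, 2.55558026e+02]), 'tool_rot': array([-1.57237760e+00,  1.82659738e-04, -1.57082835e+00]), 'wrist_force': array([-0.26433947, -0.12235423,  0.28154708]), 'ft_torque': array([ 0.00123744, -0.01055777,  0.00642763]), 'width': 0.9985866914270319}
```

View pics/scene0.png

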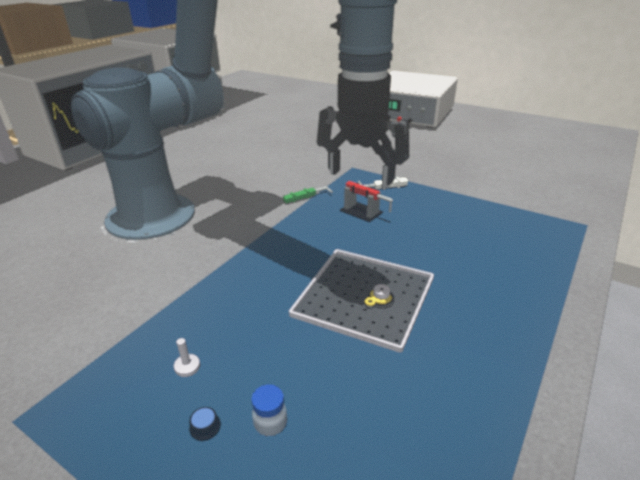

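View pics/side0.png

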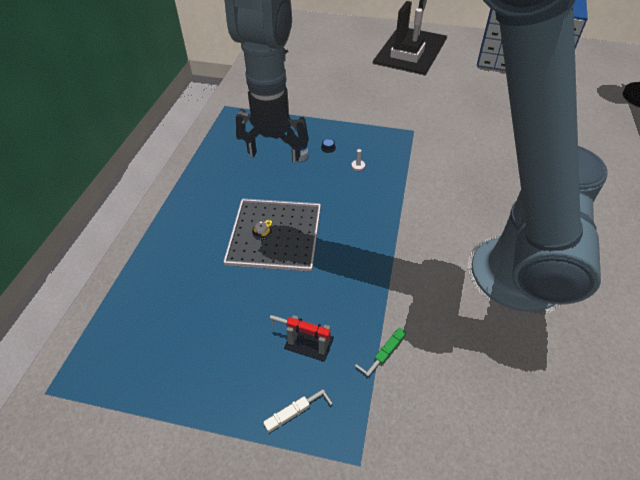

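View pics/wrist0.png

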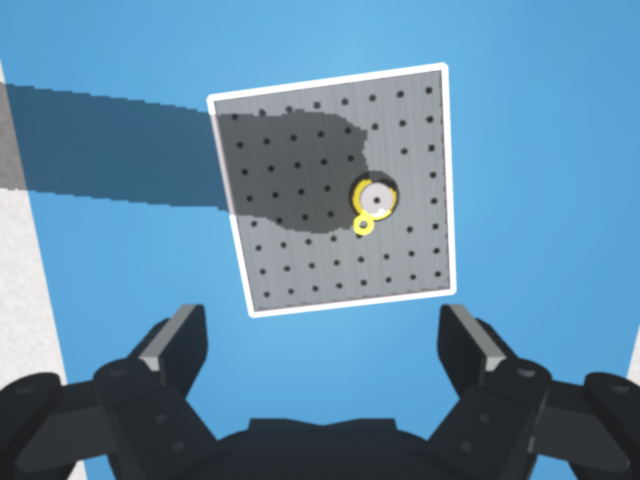

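```bash
python3 - <<'E'
from h import *
crop('side0',250,290,410,440,5,'c1'); crop('scene0',270,160,430,230,5,'c2'); crop('wrist0',200,50,470,330,3,'c3')
E
```

```text
(no output)
```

View pics/c1.png

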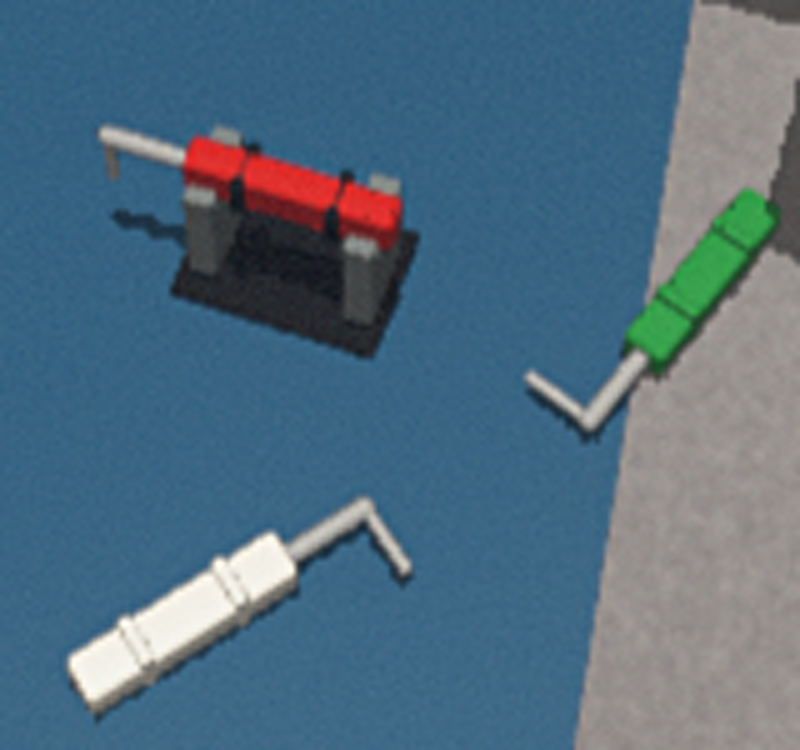

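View pics/c2.png

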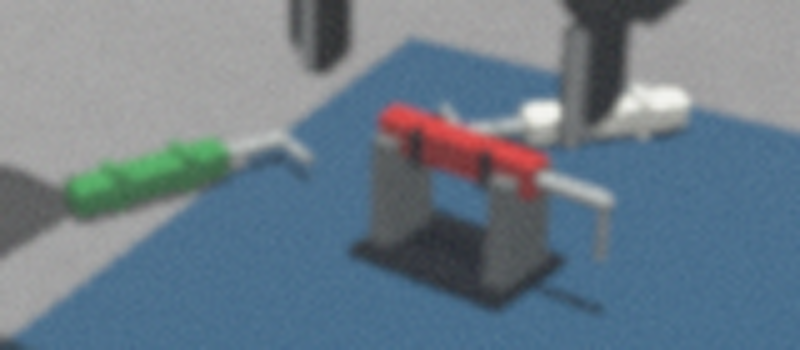

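View pics/c3.png

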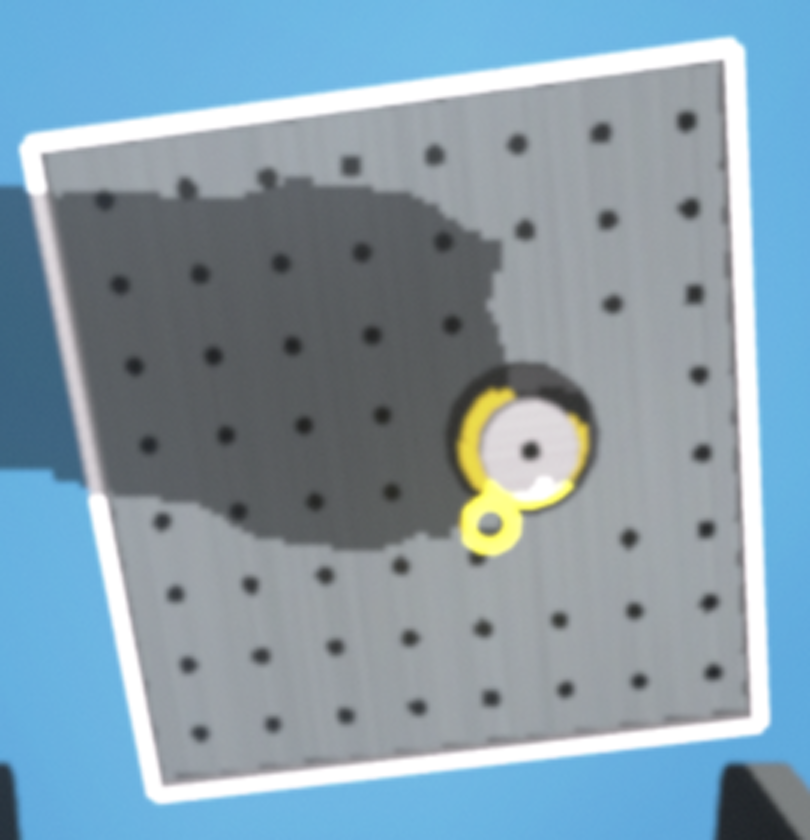

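```bash
python3 - <<'E'
from h import *
d=load('wrist0')
print('corners',[atz(d,200+u/3,50+v/3,12)[:2].round(1) for u,v in((32,143),(735,48),(760,725),(160,795))])
h=atz(d,200+529/3,50+449/3,30); e=atz(d,200+489/3,50+523/3,16); print('head',h,'eye',e, np.hypot(*(e-h)[:2]))
C=[atz(d,200+u/3,50+v/3,12)[:2] for u,v in((32,143),(735,48),(760,725),(160,795))]
for i in range(4): v=C[(i+1)%4]-C[i]; print(np.hypot(*v),np.arctan2(v[1],v[0]))
for n in('scene0','side0'):
    s=load(n);im=s['image'].astype(int)
    m=(im[...,0]>130)&(im[...,1]<70)&(im[...,2]<70); vv,uu=np.nonzero(m)
    P=np.array([dep(s,u,v) for u,v in zip(uu,vv) if s['range_z'][v,u]>0])
    P=P[(P[:,2]>45)&(P[:,2]<85)]
    top=P[P[:,2]>np.percentile(P[:,2],50)]
    print(n,len(P),P.min(0).round(),P.max(0).round(),'z',np.percentile(P[:,2],[5,50,90]).round(1))
    t=P[P[:,2]>67]; rect=cv2.minAreaRect(t[:,:2].astype(np.float32)); print(len(t),rect)
    print('eye?')
s=load('side0')
for u,v in ((250+120/5,290+135/5),(250+180/5,290+155/5),(271,316)): print(dep(s,u,v).round(1),atz(s,u,v,64).round(1))
s=load('scene0')
for u,v in ((270+545/5,160+180/5),(270+610/5,160+200/5)): print(dep(s,u,v).round(1),atz(s,u,v,64).round(1))
E
```

```text
corners [array([475.7,  97.4]), array([678.9, 123. ]), array([705.2, -85.7]), array([ 503.1, -111.6])]
head [621.84788665  10.34475646  30.        ] eye [612.09189143 -15.50531708  16.        ] 27.629798131870185
204.7770941734209 0.12512313227644287
210.341805784514 -1.44527387956483
203.7413964712129 -3.014070732956088
210.8334973852267 1.701233044420035
scene0 45 [398. 273.  64.] [475. 283.  72.] z [64.9 68.1 70.3]
29 ((435.0959167480469, 277.71624755859375), (5.72352409362793, 75.6674575805664), 83.8239974975586)
eye?
side0 291 [391. 274.  56.] [479. 298.  73.] z [65.9 68.4 70.2]
237 ((434.2486877441406, 286.3216552734375), (16.253211975097656, 87.2210693359375), 81.70911407470703)
eye?
[507.  278.1  64.5] [507.1 277.8  64. ]
[481.  281.4  63.6] [480.9 281.7  64. ]
[513.7 276.8  63.9] [513.7 276.9  64. ]
[484.5 275.5  63.1] [485.2 273.9  64. ]
[517.9 274.5  62.5] [519.  271.9  64. ]
```

Three things have the pick's shape. They are the red one with black shoulders in its rest (side 308,328; scene 362,188), a green one (side 390,346) and a white one (side 288,412). The enlarged crops confirm the red one as the one meant, with its shank towards world +x and its hook down. The head is at wrist (376,200) and the eye at (363,224). The measured centre-to-eye distance is 27.6 mm against 27.5 given, and the lug is at +1.09 rad, so both are consistent.

```bash
cat >> h.py <<'E'
def plan(p,yaw,n):
    """tool down; yaw = world angle of tool z (jaw axis). rows of tool shifts"""
    s=sensors.sense(); Rt=R.from_euler('xyz',s['tool_rot']).as_matrix(); z=Rt[:,2]; y0=np.arctan2(z[1],z[0])
    dy=(yaw-y0+np.pi)%(2*np.pi)-np.pi; D=np.array(p,float)-s['ee_pos']
    print('from',s['ee_pos'].round(1),'yaw',round(y0,4),'D',D.round(1),'turn deg',round(np.degrees(dy),2),'q',s['qpos'].round(2),'t',s['time'])
    Rc=Rt
    for i in range(n):
        v=Rc.T@(D/n); print(dict(dx=round(v[0]/1000,4),dy=round(v[1]/1000,4),dz=round(v[2]/1000,4),ry=round(-np.degrees(dy)/n,2)))
        Rc=Rc@R.from_rotvec([0,-dy/n,0]).as_matrix()
def st():
    s=sensors.sense();Rt=R.from_euler('xyz',s['tool_rot']).as_matrix()
    print('t',round(s['time'],2),'p',s['ee_pos'].round(1),'F',s['wrist_force'].round(2),'M',s['ft_torque'].round(3),'w',round(s['width'],3),'q',s['qpos'].round(2)); print(Rt.round(4).tolist(), 'yaw', np.arctan2(Rt[1,2],Rt[0,2]).round(4)); return s
E
python3 -c "
from h import *
plan([434,286,190],1.43,10)"
```

```text
from [574.5   0.  255.6] yaw -0.0 D [-140.5  286.   -65.6] turn deg 81.93 q [-0.11  0.38  0.08  1.27  0.    1.46] t 0.15
{'dx': np.float64(-0.0286), 'dy': np.float64(0.0066), 'dz': np.float64(-0.014), 'ry': np.float64(-8.19)}
{'dx': np.float64(-0.0303), 'dy': np.float64(0.0066), 'dz': np.float64(-0.0098), 'ry': np.float64(-8.19)}
{'dx': np.float64(-0.0314), 'dy': np.float64(0.0066), 'dz': np.float64(-0.0054), 'ry': np.float64(-8.19)}
{'dx': np.float64(-0.0318), 'dy': np.float64(0.0066), 'dz': np.float64(-0.0009), 'ry': np.float64(-8.19)}
{'dx': np.float64(-0.0316), 'dy': np.float64(0.0066), 'dz': np.float64(0.0037), 'ry': np.float64(-8.19)}
{'dx': np.float64(-0.0308), 'dy': np.float64(0.0066), 'dz': np.float64(0.0081), 'ry': np.float64(-8.19)}
{'dx': np.float64(-0.0293), 'dy': np.float64(0.0066), 'dz': np.float64(0.0124), 'ry': np.float64(-8.19)}
{'dx': np.float64(-0.0273), 'dy': np.float64(0.0066), 'dz': np.float64(0.0165), 'ry': np.float64(-8.19)}
{'dx': np.float64(-0.0246), 'dy': np.float64(0.0066), 'dz': np.float64(0.0202), 'ry': np.float64(-8.19)}
{'dx': np.float64(-0.0215), 'dy': np.float64(0.0066), 'dz': np.float64(0.0235), 'ry': np.float64(-8.19)}
```

Emit:
move_arm(
  commands=[
    {"dx": -0.029,"dy": 0.0066,"dz": -0.014,"ry": -8.2},
    {"dx": -0.03,"dy": 0.0066,"dz": -0.01,"ry": -8.2},
    {"dx": -0.031,"dy": 0.0066,"dz": -0.005,"ry": -8.2},
    {"dx": -0.032,"dy": 0.0066,"dz": -0.001,"ry": -8.2},
    {"dx": -0.032,"dy": 0.0066,"dz": 0.004,"ry": -8.2},
  ],
)

```text
invalid input
```

Emit:
move_arm(
  commands=[
    {"dx": -0.031,"dy": 0.0066,"dz": 0.008,"ry": -8.2},
    {"dx": -0.029,"dy": 0.0066,"dz": 0.012,"ry": -8.2},
    {"dx": -0.027,"dy": 0.0066,"dz": 0.0165,"ry": -8.2},
    {"dx": -0.025,"dy": 0.0066,"dz": 0.02,"ry": -8.2},
    {"dx": -0.022,"dy": 0.0066,"dz": 0.0235,"ry": -8.2},
  ],
)

```text
invalid input
```

Emit:
move_arm(
  commands=[
    {},
    {},
    {},
  ],
)

```text
invalid input
```

```bash
python3 -c "
from h import *
st(); d=snap('wrist','w1'); print(proj(d,[434,286,70]))
"
```

```text
t 0.15 p [574.5   0.  255.6] F [-0.26 -0.12  0.28] M [ 0.001 -0.011  0.006] w 0.999 q [-0.11  0.38  0.08  1.27  0.    1.46]
[[-0.0, -0.0016, 1.0], [-1.0, 0.0002, -0.0], [-0.0002, -1.0, -0.0016]] yaw -0.0
[  90.15065   -244.0623232]
```

View pics/w1.png

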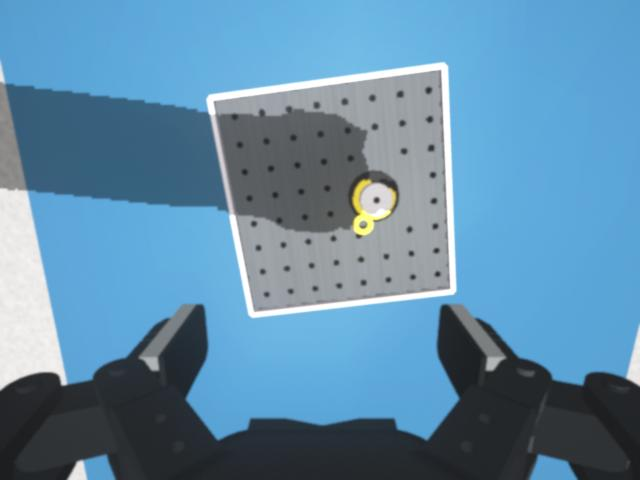

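Emit:
move_arm(
  commands=[
    {"dx": -0.029,"dy": 0.0066,"dz": -0.014,"rx": 0,"ry": -8.2,"rz": 0},
    {"dx": -0.03,"dy": 0.0066,"dz": -0.01,"rx": 0,"ry": -8.2,"rz": 0},
    {"dx": -0.031,"dy": 0.0066,"dz": -0.005,"rx": 0,"ry": -8.2,"rz": 0},
    {"dx": -0.032,"dy": 0.0066,"dz": -0.001,"rx": 0,"ry": -8.2,"rz": 0},
    {"dx": -0.032,"dy": 0.0066,"dz": 0.004,"rx": 0,"ry": -8.2,"rz": 0},
  ],
)

```text
time: 0.7
ee_pos: [504.3, 144.3, 222.9]
tool_rot: [-1.571, 0.0, -0.85]
wrist_force: [1.0, -0.1, -0.3]
width: 1.001
```

Emit:
move_arm(
  commands=[
    {"dx": -0.031,"dy": 0.0066,"dz": 0.008,"rx": 0,"ry": -8.2,"rz": 0},
    {"dx": -0.029,"dy": 0.0066,"dz": 0.012,"rx": 0,"ry": -8.2,"rz": 0},
    {"dx": -0.027,"dy": 0.0066,"dz": 0.0165,"rx": 0,"ry": -8.2,"rz": 0},
    {"dx": -0.025,"dy": 0.0066,"dz": 0.02,"rx": 0,"ry": -8.2,"rz": 0},
    {"dx": -0.022,"dy": 0.0066,"dz": 0.0235,"rx": 0,"ry": -8.2,"rz": 0},
  ],
)

```text
time: 1.2
ee_pos: [432.9, 286.7, 189.9]
tool_rot: [-1.571, 0.0, -0.134]
wrist_force: [0.3, 0.5, -0.1]
width: 0.999
```

Emit:
move_arm(
  commands=[
    {"dx": 0,"dy": 0,"dz": 0,"rx": 0,"ry": 0,"rz": 0},
    {"dx": 0,"dy": 0,"dz": 0,"rx": 0,"ry": 0,"rz": 0},
  ],
)

```text
time: 1.4
ee_pos: [433.2, 286.0, 190.0]
tool_rot: [-1.572, 0.0, -0.139]
wrist_force: [-0.2, -0.0, 0.3]
width: 0.999
```

```bash
python3 -c "
from h import *
st(); d=snap('wrist','w1'); print(proj(d,[434,286,70]))
"
```

```text
t 1.4 p [433.2 286.  190. ] F [-0.2  -0.02  0.32] M [-0.039 -0.002  0.034] w 0.999 q [ 0.46  0.29 -0.21  1.07 -0.    0.6 ]
[[0.9903, -0.0004, 0.1386], [-0.1386, -0.0008, 0.9903], [-0.0003, -1.0, -0.0009]] yaw 1.4317
[324.07548292 246.53314991]
```

View pics/w1.png

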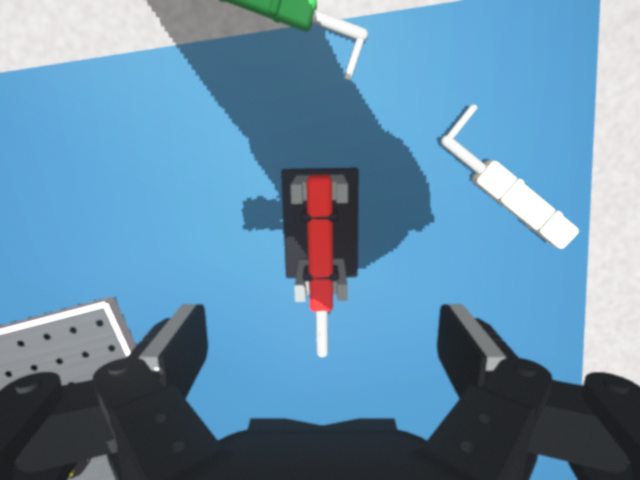

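```bash
python3 - <<'E'
from h import *
crop('w1',270,160,370,365,4,'w1c')
d=load('w1')
im=d['image'].astype(int); m=((im[...,0]>110)&(im[...,1]<60)&(im[...,2]<60)).astype(np.uint8)
m[:165]=0;m[320:]=0
vv,uu=np.nonzero(m); print(uu.min(),uu.max(),vv.min(),vv.max())
P=np.array([dep(d,u,v) for u,v in zip(uu,vv)]); print('z',np.percentile(P[:,2],[2,50,98]).round(1))
Q=np.array([atz(d,u,v,70)[:2] for u,v in zip(uu,vv) if dep(d,u,v)[2]>66]).astype(np.float32)
print(cv2.minAreaRect(Q), cv2.fitLine(Q,cv2.DIST_L2,0,.01,.01).ravel())
e=atz(d,322,355,64); print('shank end',e)
E
```

```text
307 332 175 290
z [56.2 70.8 72.3]
((426.5651550292969, 284.1095275878906), (15.853038787841797, 74.2220230102539), 82.44157409667969) [ 9.92651641e-01 -1.21006906e-01  4.22559448e+02  2.84628113e+02]
shank end [515.38307895 273.27561507  64.        ]
```

View pics/w1c.png

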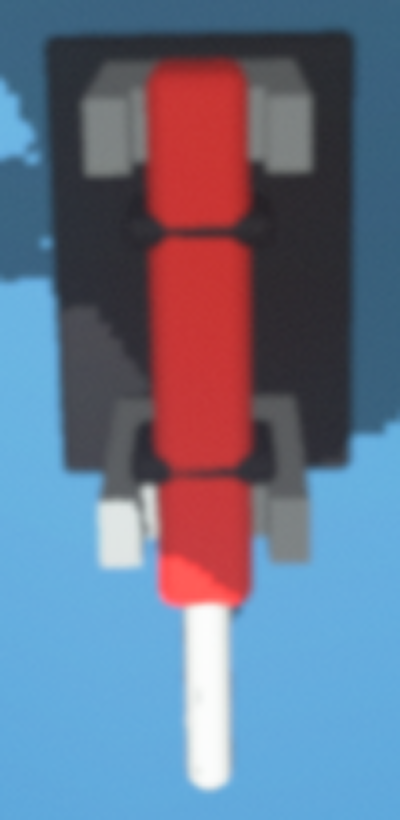

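```bash
python3 - <<'E'
from h import *
d=load('w1')
a=atz(d,270+197/4,160+62/4,70);b=atz(d,270+206/4,160+603/4,70)
v=b-a; print(a,b,np.hypot(*v[:2]),(a+b)/2,np.arctan2(v[1],v[0]))
for vv in (232,472): print('shoulder',atz(d,270+199/4,160+vv/4,70))
plan([434.5,284,66],1.4461,4)
E
```

```text
[388.93873243 289.26752494  70.        ] [478.30665495 278.124073    70.        ] 90.05999166117962 [433.62269369 283.69579897  70.        ] -0.1240515776722759
shoulder [415.14295491 285.86920547  70.        ]
shoulder [454.9025373  280.24643907  70.        ]
from [433.8 285.5 190.3] yaw 1.4304 D [   0.7   -1.5 -124.3] turn deg 0.9 q [ 0.46  0.29 -0.21  1.07 -0.    0.6 ] t 1.45
{'dx': np.float64(0.0002), 'dy': np.float64(0.0311), 'dz': np.float64(-0.0003), 'ry': np.float64(-0.22)}
{'dx': np.float64(0.0002), 'dy': np.float64(0.0311), 'dz': np.float64(-0.0003), 'ry': np.float64(-0.22)}
{'dx': np.float64(0.0002), 'dy': np.float64(0.0311), 'dz': np.float64(-0.0003), 'ry': np.float64(-0.22)}
{'dx': np.float64(0.0002), 'dy': np.float64(0.0311), 'dz': np.float64(-0.0003), 'ry': np.float64(-0.22)}
```

Emit:
move_arm(
  commands=[
    {"dx": 0,"dy": 0.04,"dz": -0.0015,"rx": 0,"ry": -0.9,"rz": 0},
    {"dx": 0,"dy": 0.04,"dz": 0,"rx": 0,"ry": 0,"rz": 0},
    {"dx": 0,"dy": 0.03,"dz": 0,"rx": 0,"ry": 0,"rz": 0},
    {"dx": 0,"dy": 0.014,"dz": 0,"rx": 0,"ry": 0,"rz": 0},
    {"dx": 0,"dy": 0,"dz": 0,"rx": 0,"ry": 0,"rz": 0},
  ],
  jaw=0.6,
)

```text
time: 1.95
ee_pos: [432.5, 282.2, 64.2]
tool_rot: [-1.574, 0.004, -0.127]
wrist_force: [0.3, 0.2, 0.0]
width: 0.601
```

Emit:
move_arm(
  commands=[
    {"dx": 0,"dy": 0,"dz": 0,"rx": 0,"ry": 0,"rz": 0},
    {"dx": 0,"dy": 0,"dz": 0,"rx": 0,"ry": 0,"rz": 0},
    {"dx": 0,"dy": 0,"dz": 0,"rx": 0,"ry": 0,"rz": 0},
  ],
  jaw=0,
  grip_force=80,
)

```text
time: 2.25
ee_pos: [435.1, 284.7, 68.0]
tool_rot: [-1.569, -0.003, -0.125]
wrist_force: [0.6, -0.9, 3.2]
width: 0.172
```

```bash
python3 -c "
from h import *
st(); snap('side','s2'); crop('s2',230,250,390,370,5,'s2c')"
```

```text
t 2.25 p [435.1 284.7  68. ] F [ 0.59 -0.93  3.18] M [-0.071 -0.113 -0.027] w 0.172 q [ 0.46  0.4  -0.4   0.76 -0.    0.58]
[[0.9923, 0.0032, 0.1242], [-0.1242, 0.0013, 0.9923], [0.003, -1.0, 0.0017]] yaw 1.4463
```

View pics/s2c.png

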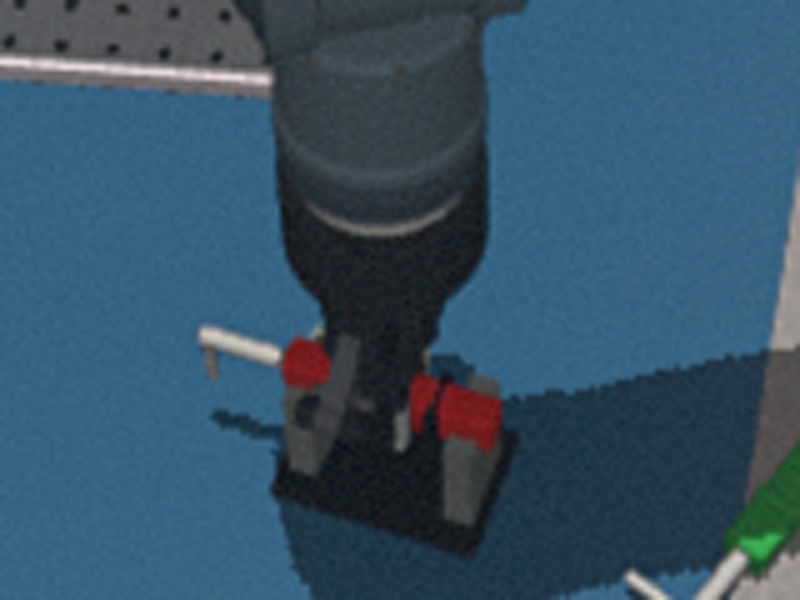

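Emit:
move_arm(
  commands=[
    {"dx": 0,"dy": 0,"dz": 0,"rx": 0,"ry": 0,"rz": 0},
    {"dx": 0,"dy": 0,"dz": 0,"rx": 0,"ry": 0,"rz": 0},
    {"dx": 0,"dy": 0,"dz": 0,"rx": 0,"ry": 0,"rz": 0},
  ],
)

```text
time: 2.6
ee_pos: [435.1, 284.7, 68.0]
tool_rot: [-1.569, -0.004, -0.124]
wrist_force: [1.2, -2.2, 6.2]
width: 0.171
```

Emit:
move_arm(
  commands=[
    {"dx": 0,"dy": -0.005,"dz": 0,"rx": 0,"ry": 0,"rz": 0},
    {"dx": 0,"dy": -0.01,"dz": 0,"rx": 0,"ry": 0,"rz": 0},
    {"dx": 0,"dy": -0.015,"dz": 0,"rx": 0,"ry": 0,"rz": 0},
    {"dx": 0,"dy": -0.01,"dz": 0,"rx": 0,"ry": 0,"rz": 0},
    {"dx": 0,"dy": -0.005,"dz": 0,"rx": 0,"ry": 0,"rz": 0},
  ],
)

```text
time: 3.1
ee_pos: [434.2, 284.6, 112.8]
tool_rot: [-1.57, -0.002, -0.124]
wrist_force: [0.4, 0.9, -0.7]
width: 0.176
```

```bash
python3 -c "
from h import *
st(); snap('side','s3'); crop('s3',230,250,390,370,5,'s3c')
snap('wrist','w3')"
```

```text
t 3.1 p [434.2 284.6 112.8] F [ 0.43  0.93 -0.7 ] M [ 0.051 -0.003  0.006] w 0.176 q [ 0.46  0.36 -0.34  0.87  0.    0.58]
[[0.9923, 0.0019, 0.1235], [-0.1235, 0.001, 0.9923], [0.0017, -1.0, 0.0012]] yaw 1.447
```

View pics/s3c.png

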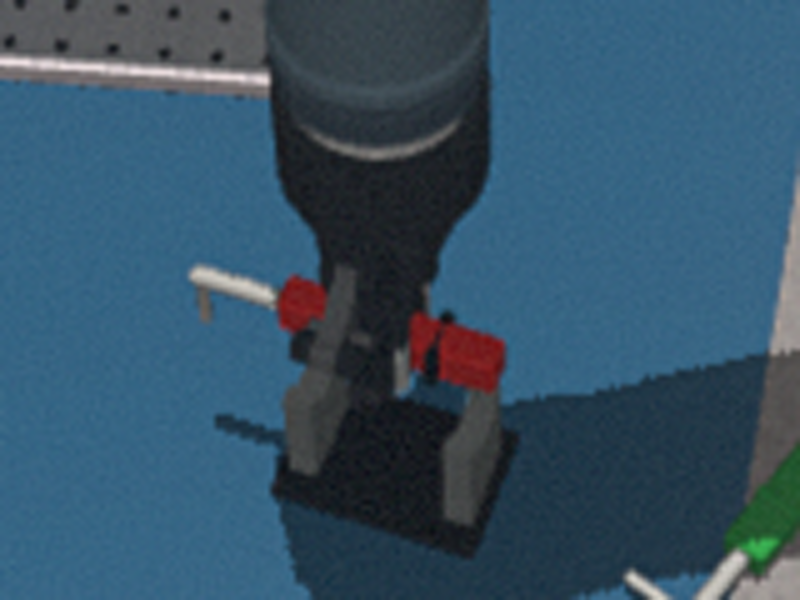

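View pics/w3.png

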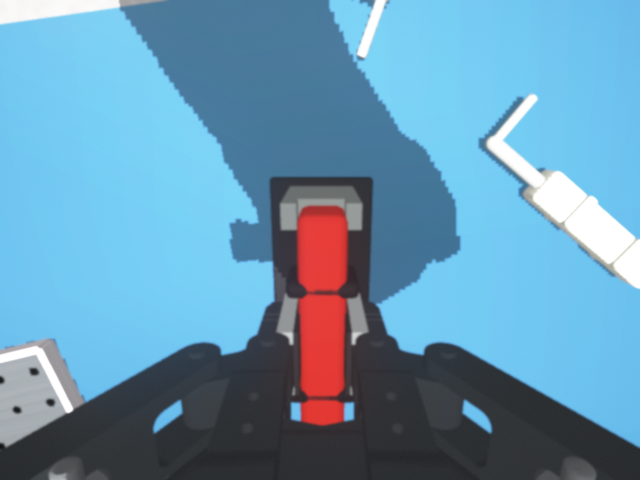

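```bash
python3 -c "
from h import *
plan([533.4,-5.7,82],1.447,10)"|head -3
```

```text
from [434.2 284.6 112.3] yaw 1.447 D [  99.2 -290.3  -30.3] turn deg 0.0 q [ 0.46  0.36 -0.34  0.87  0.    0.58] t 3.2
{'dx': np.float64(0.0134), 'dy': np.float64(0.003), 'dz': np.float64(-0.0276), 'ry': np.float64(-0.0)}
{'dx': np.float64(0.0134), 'dy': np.float64(0.003), 'dz': np.float64(-0.0276), 'ry': np.float64(-0.0)}
```

Emit:
move_arm(
  commands=[
    {"dx": 0.0067,"dy": 0.003,"dz": -0.014,"rx": 0,"ry": 0,"rz": 0},
    {"dx": 0.0134,"dy": 0.003,"dz": -0.028,"rx": 0,"ry": 0,"rz": 0},
    {"dx": 0.016,"dy": 0.003,"dz": -0.033,"rx": 0,"ry": 0,"rz": 0},
    {"dx": 0.016,"dy": 0.003,"dz": -0.033,"rx": 0,"ry": 0,"rz": 0},
    {"dx": 0.016,"dy": 0.003,"dz": -0.033,"rx": 0,"ry": 0,"rz": 0},
  ],
)

```text
time: 3.7
ee_pos: [483.5, 134.6, 95.6]
tool_rot: [-1.571, 0.001, -0.123]
wrist_force: [0.4, 0.5, -0.4]
width: 0.169
```

Emit:
move_arm(
  commands=[
    {"dx": 0.016,"dy": 0.003,"dz": -0.033,"rx": 0,"ry": 0,"rz": 0},
    {"dx": 0.016,"dy": 0.003,"dz": -0.033,"rx": 0,"ry": 0,"rz": 0},
    {"dx": 0.016,"dy": 0.003,"dz": -0.033,"rx": 0,"ry": 0,"rz": 0},
    {"dx": 0.011,"dy": 0.003,"dz": -0.022,"rx": 0,"ry": 0,"rz": 0},
    {"dx": 0.007,"dy": 0.003,"dz": -0.014,"rx": 0,"ry": 0,"rz": 0},
  ],
)

```text
time: 4.2
ee_pos: [532.8, -8.1, 80.7]
tool_rot: [-1.571, 0.0, -0.126]
wrist_force: [-0.5, 0.4, -0.8]
width: 0.17
```

Emit:
move_arm(
  commands=[
    {"dx": 0,"dy": 0,"dz": 0,"rx": 0,"ry": 0,"rz": 0},
    {"dx": 0,"dy": 0,"dz": 0,"rx": 0,"ry": 0,"rz": 0},
    {"dx": 0,"dy": 0,"dz": 0,"rx": 0,"ry": 0,"rz": 0},
  ],
)

```text
time: 4.5
ee_pos: [531.9, -5.1, 81.1]
tool_rot: [-1.57, 0.001, -0.122]
wrist_force: [-0.4, 0.5, -0.4]
width: 0.169
```

```bash
python3 -c "
from h import *
s=st(); snap('scene','a4'); snap('side','b4'); crop('a4',320,230,430,330,7,'a4c'); crop('b4',210,170,340,270,6,'b4c')
for n in('a4','b4'):
  d=load(n); print(n,'eye pred',proj(d,[612.1,-15.5,16]),'tip pred',proj(d,s['ee_pos']+[78.7,-9.8,-38]),'tip now xy',s['ee_pos']+[78.7,-9.8,-38])"
```

```text
t 4.5 p [531.9  -5.1  81.1] F [-0.37  0.49 -0.44] M [0.03 0.01 0.  ] w 0.169 q [-0.13  0.41 -0.34  0.81  0.   -0.01]
[[0.9925, -0.0009, 0.1222], [-0.1222, 0.0006, 0.9925], [-0.0009, -1.0, 0.0005]] yaw 1.4483
a4 eye pred [369.23227061 301.75476334] tip pred [369.35798132 289.75915182] tip now xy [610.55732826 -14.90442727  43.13583032]
b4 eye pred [268.17018595 221.42467411] tip pred [267.74545855 214.2005855 ] tip now xy [610.55732826 -14.90442727  43.13583032]
```

View pics/a4c.png

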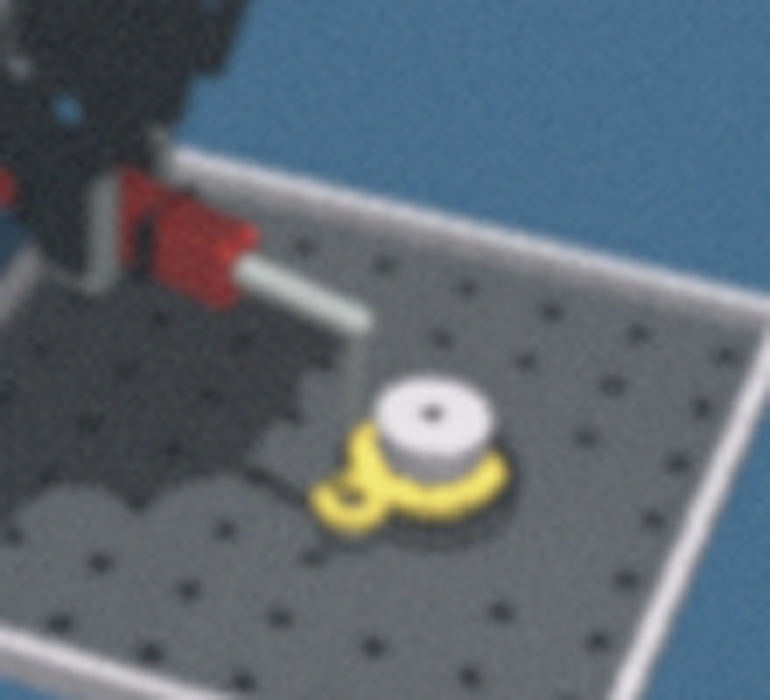

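View pics/b4c.png

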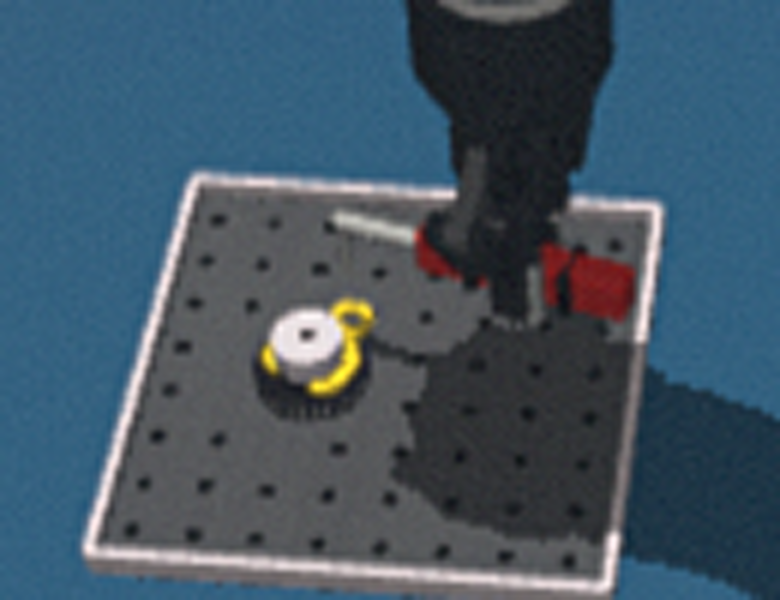

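```bash
python3 - <<'E'
from h import *
for n,b,o in(('a4',(350,265,390,310),'x1'),('b4',(250,195,300,235),'x2')):
    im=cv2.imread(f'pics/{n}.png')[b[1]:b[3],b[0]:b[2]].astype(float)
    im=np.clip((im-40)*1.8,0,255).astype(np.uint8)
    cv2.imwrite(f'pics/{o}.png',cv2.resize(im,None,fx=14,fy=14,interpolation=cv2.INTER_CUBIC))
p=sensors.sense()['ee_pos']
for n in ('a4','b4'):
    d=load(n); print(n,'shank end',proj(d,p+[78.7,-9.8,-8]), 'J per mm', [(proj(d,np.array([611,-15,30])+e)-proj(d,[611,-15,30])).round(2) for e in np.eye(3)])
E
```

```text
a4 shank end [370.34736853 276.46631289] J per mm [array([0.5 , 0.19]), array([ 0.26, -0.31]), array([ 0.03, -0.42])]
b4 shank end [266.54691902 205.53881608] J per mm [array([-0.39, -0.06]), array([-0.12,  0.28]), array([-0.03, -0.28])]
```

View pics/x1.png

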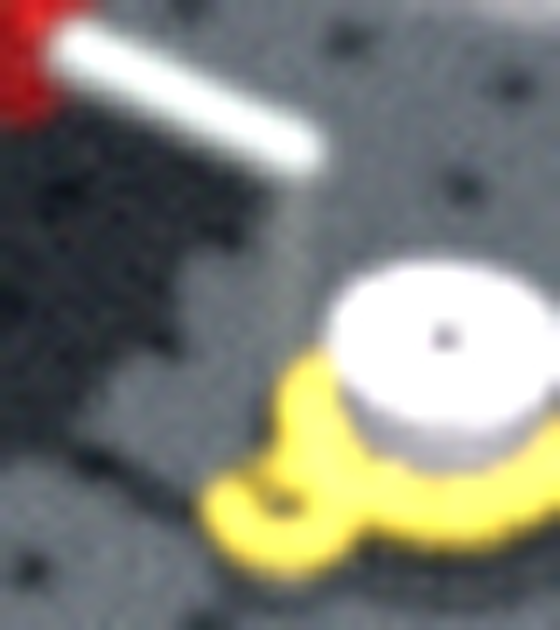

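View pics/x2.png

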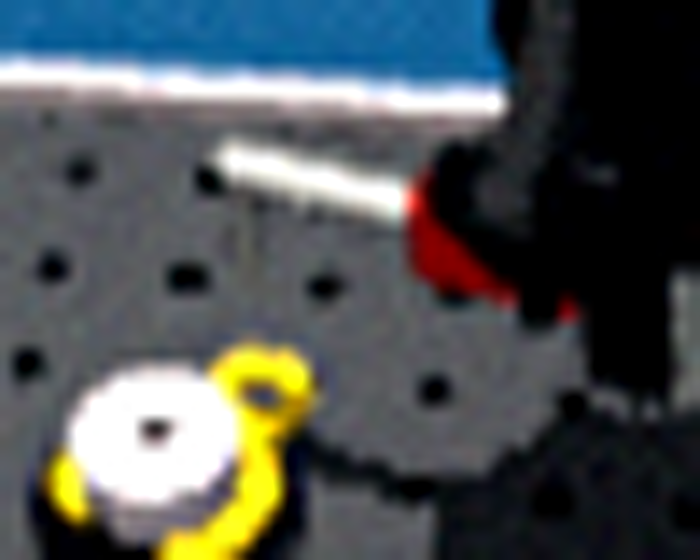

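```bash
python3 - <<'E'
from h import *
from scipy.optimize import least_squares
a=load('a4');b=load('b4');w=load('wrist0')
print(proj(a,[621.8,10.3,30]),proj(b,[621.8,10.3,30]))
def tri(obs,z):
    f=lambda p:np.concatenate([proj(d,[*p,z])-o for d,o in obs]); r=least_squares(f,[620,0]); return r.x.round(1),r.fun.round(2)
print('head a,b',tri([(a,(381.4,288.4)),(b,(260.6,225.3))],30))
print('eye a,b',tri([(a,(369.5,300.2)),(b,(268.3,222.2))],15))
print('head a',tri([(a,(381.4,288.4))],30),'b',tri([(b,(260.6,225.3))],30))
print('eye a',tri([(a,(369.5,300.2))],15),'b',tri([(b,(268.3,222.2))],15))
# yellow centroid in wrist0 of lug ring
im=w['image'].astype(int); m=((im[...,0]>200)&(im[...,1]>190)&(im[...,2]<150)).astype(np.uint8); m[:213]=0
vv,uu=np.nonzero(m); print('lug bbox',uu.min(),uu.max(),vv.min(),vv.max(),uu.mean(),vv.mean())
E
```

```text
[380.89165409 289.81182967] [260.85707971 224.40440221]
head a,b (array([621.1,  13.9]), array([0.03, 0.19, 0.09, 0.21]))
eye a,b (array([610.6, -11.8]), array([-0.08,  0.52,  0.05,  0.65]))
head a (array([620.8,  14.4]), array([-0., -0.])) b (array([621.5,  13.3]), array([-0.,  0.]))
eye a (array([610.1, -10.4]), array([0., 0.])) b (array([611.4, -13.9]), array([0., 0.]))
lug bbox 353 389 213 234 365.010101010101 222.72390572390572
```

Emit:
move_arm(
  commands=[
    {"dx": 0.0015,"dy": 0.01,"dz": 0,"rx": 0,"ry": 0,"rz": 0},
    {"dx": 0,"dy": 0.01,"dz": 0,"rx": 0,"ry": 0,"rz": 0},
    {"dx": 0,"dy": 0.002,"dz": 0,"rx": 0,"ry": 0,"rz": 0},
    {"dx": 0,"dy": 0,"dz": 0,"rx": 0,"ry": 0,"rz": 0},
    {"dx": 0,"dy": 0,"dz": 0,"rx": 0,"ry": 0,"rz": 0},
  ],
)

```text
time: 5.1
ee_pos: [533.9, -6.4, 59.2]
tool_rot: [-1.571, 0.0, -0.124]
wrist_force: [0.2, 0.6, -1.2]
width: 0.17
```

```bash
cat >> h.py <<'E'
def look(tag):
    for cn,n,b,o in(('scene','a',(350,265,390,310),'x1'),('side','b',(245,190,295,235),'x2')):
        snap(cn,n+tag)
        im=cv2.imread(f'pics/{n}{tag}.png')[b[1]:b[3],b[0]:b[2]].astype(float)
        im=np.clip((im-40)*1.8,0,255).astype(np.uint8); k=13
        im=cv2.resize(im,None,fx=k,fy=k,interpolation=cv2.INTER_CUBIC)
        if n=='a': A=im
        else:
            H=max(A.shape[0],im.shape[0]); c=lambda q:cv2.copyMakeBorder(q,0,H-q.shape[0],0,8,cv2.BORDER_CONSTANT)
            J=np.hstack([c(A),c(im)]); J=cv2.resize(J,None,fx=800/J.shape[1],fy=800/J.shape[1]); cv2.imwrite(f'pics/L{tag}.png',J); print('scale',13*800/(90*13+16), J.shape)
E
python3 -c "
from h import *
s=st();look('5')
for n in('a5','b5'):
  d=load(n); print(n,'tip pred',proj(d,s['ee_pos']+[78.7,-9.8,-38]))"
```

```text
t 5.1 p [533.9  -6.4  59.2] F [ 0.17  0.6  -1.16] M [ 0.026 -0.006  0.018] w 0.17 q [-0.13  0.44 -0.37  0.76  0.   -0.01]
[[0.9923, -0.0003, 0.1236], [-0.1236, 0.0, 0.9923], [-0.0003, -1.0, 0.0]] yaw 1.4469
scale 8.768971332209107 (395, 800, 3)
a5 tip pred [369.43944419 299.90140639]
b5 tip pred [267.88399974 219.80009601]
```

View pics/L5.png

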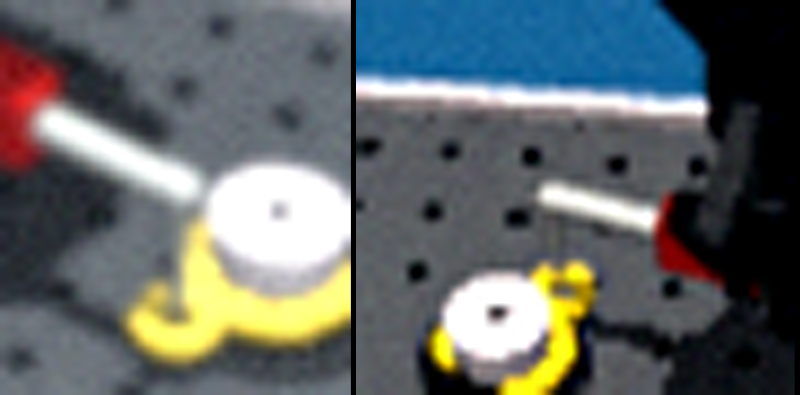

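```bash
cat >> h.py <<'E'
def zoom(tag,name):
    out=[]
    for n,b in(('a',(360,282,382,308)),('b',(256,204,278,230))):
        im=cv2.imread(f'pics/{n}{tag}.png')[b[1]:b[3],b[0]:b[2]].astype(float)
        im=np.clip((im-50)*1.7,0,255).astype(np.uint8)
        im=cv2.resize(im,None,fx=18,fy=18,interpolation=cv2.INTER_CUBIC)
        for i in range(0,26,2):
            cv2.putText(im,str(b[1]+i),(0,i*18+12),0,.3,(255,255,255)); 
            if i<22: cv2.putText(im,str(b[0]+i),(i*18,464),0,.3,(255,255,255))
        out.append(im)
    cv2.imwrite(f'pics/{name}.png',np.hstack(out))
E
python3 -c "
from h import *
zoom('5','z5')"
```

```text
(no output)
```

View pics/z5.png

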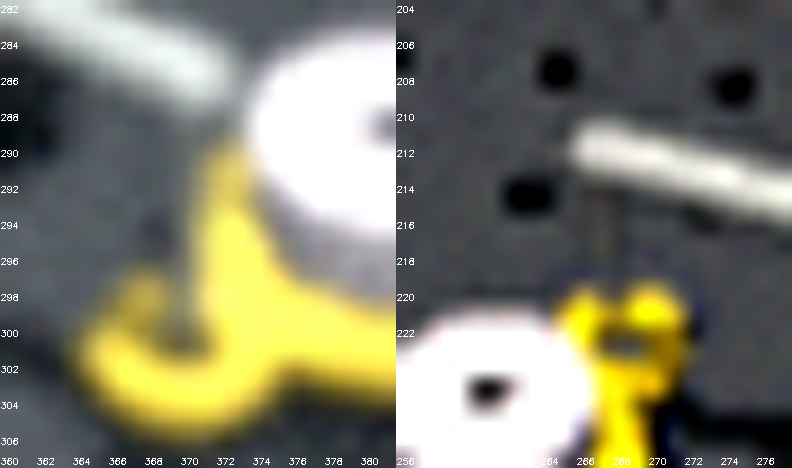

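Emit:
move_arm(
  commands=[
    {"dx": -0.001,"dy": 0.002,"dz": 0.0005,"rx": 0,"ry": 0,"rz": 0},
    {"dx": 0,"dy": 0.002,"dz": 0,"rx": 0,"ry": 0,"rz": 0},
    {"dx": 0,"dy": 0.002,"dz": 0,"rx": 0,"ry": 0,"rz": 0},
    {"dx": 0,"dy": 0,"dz": 0,"rx": 0,"ry": 0,"rz": 0},
  ],
)

```text
time: 5.6
ee_pos: [532.8, -5.8, 53.0]
tool_rot: [-1.571, 0.001, -0.124]
wrist_force: [0.2, -0.1, -1.5]
width: 0.173
```

```bash
python3 -c "
from h import *
s=st();look('6');zoom('6','z6')"
```

```text
t 5.6 p [532.8  -5.8  53. ] F [ 0.17 -0.14 -1.46] M [ 0.01  -0.007  0.043] w 0.173 q [-0.13  0.45 -0.38  0.75 -0.   -0.01]
[[0.9923, -0.0005, 0.1237], [-0.1237, 0.0001, 0.9923], [-0.0005, -1.0, -0.0]] yaw 1.4468
scale 8.768971332209107 (395, 800, 3)
```

View pics/z6.png

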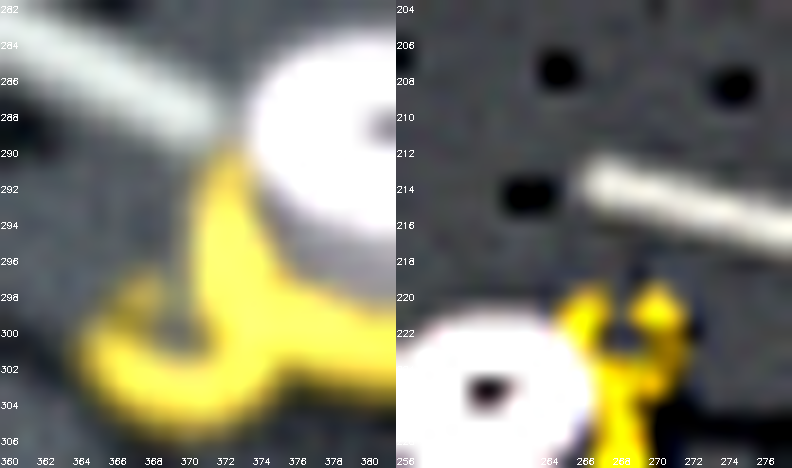

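The pin shows in front of the eye's hole in both views, at scene (369.5,298) and side (268,220), and there is no contact force. I'm lowering it through the eye.

Emit:
move_arm(
  commands=[
    {"dx": 0,"dy": 0.002,"dz": 0,"rx": 0,"ry": 0,"rz": 0},
    {"dx": 0,"dy": 0.002,"dz": 0,"rx": 0,"ry": 0,"rz": 0},
    {"dx": 0,"dy": 0,"dz": 0,"rx": 0,"ry": 0,"rz": 0},
  ],
)

```text
time: 6.0
ee_pos: [532.8, -5.8, 49.0]
tool_rot: [-1.571, 0.0, -0.124]
wrist_force: [-0.3, -0.1, -0.3]
width: 0.174
```

Emit:
move_arm(
  commands=[
    {"dx": 0,"dy": 0.002,"dz": 0,"rx": 0,"ry": 0,"rz": 0},
    {"dx": 0,"dy": 0.001,"dz": 0,"rx": 0,"ry": 0,"rz": 0},
    {"dx": 0,"dy": 0,"dz": 0,"rx": 0,"ry": 0,"rz": 0},
  ],
)

```text
time: 6.3
ee_pos: [532.9, -5.8, 46.1]
tool_rot: [-1.571, 0.0, -0.124]
wrist_force: [-0.7, -0.2, -0.4]
width: 0.172
```

```bash
python3 -c "
from h import *
s=st();look('7');zoom('7','z7')"
```

```text
t 6.3 p [532.9  -5.8  46.1] F [-0.66 -0.17 -0.37] M [ 0.02  -0.039 -0.005] w 0.172 q [-0.13  0.46 -0.38  0.73  0.   -0.01]
[[0.9923, -0.0003, 0.1235], [-0.1235, 0.0, 0.9923], [-0.0003, -1.0, 0.0]] yaw 1.4469
scale 8.768971332209107 (395, 800, 3)
```

View pics/z7.png

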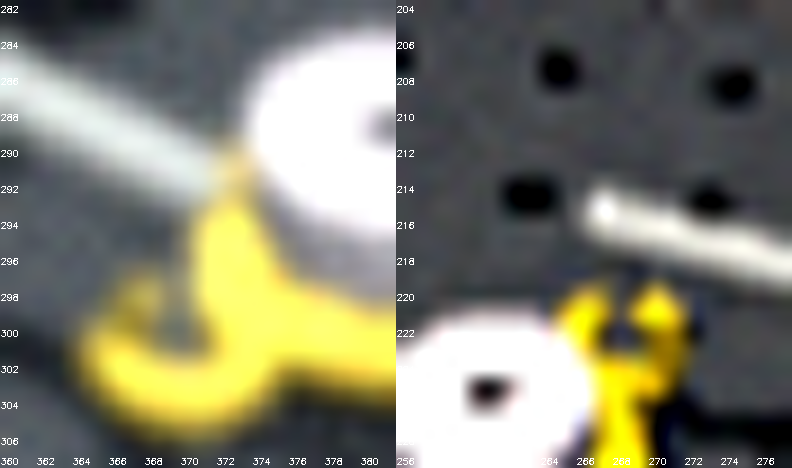

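```bash
cat >> h.py <<'E'
C=np.array([621.3,10.2]); OFF=np.array([78.7,-9.8]); PSI=-0.124
X=np.array([np.cos(PSI),np.sin(PSI)]); Z=np.array([-np.sin(PSI),np.cos(PSI)])
def toolrows(P):
    P=np.array(P); [print('dx %.4f dz %.4f'%((b-a)@X/1000,(b-a)@Z/1000), b.round(1)) for a,b in zip(P[:-1],P[1:])]
def arc(start,aa,rr,c=C):
    """aa: fixture angles from -x"""
    toolrows([start]+[c+r*np.array([np.cos(a-3.017),np.sin(a-3.017)]) for a,r in zip(aa,rr)])
def pin():
    s=sensors.sense(); p=s['ee_pos'][:2]+OFF; v=p-C; a=np.arctan2(v[1],v[0])+3.017; a=(a+np.pi)%(2*np.pi)-np.pi
    u=v/np.hypot(*v); f=s['wrist_force'][:2]; print('t %.2f pin %s fixang %.3f r %.2f  Fout %.2f Ftan %.2f z %.1f Fz %.2f'%(s['time'],p.round(1),a,np.hypot(*v),-f@u,f@[-u[1],u[0]],s['ee_pos'][2],s['wrist_force'][2]))
    return p
E
python3 -c "
from h import *
p=pin(); arc(p,np.linspace(1.0,.3,9),[28.5]*9)"
```

```text
t 6.40 pin [611.8 -15.6] fixang 1.092 r 27.51  Fout 0.35 Ftan 0.33 z 46.3 Fz -1.16
dx -0.0028 dz -0.0002 [609.  -15.5]
dx -0.0023 dz 0.0009 [606.8 -14.3]
dx -0.0022 dz 0.0011 [604.7 -13. ]
dx -0.0021 dz 0.0013 [602.8 -11.4]
dx -0.0020 dz 0.0015 [600.9  -9.7]
dx -0.0019 dz 0.0016 [599.3  -7.9]
dx -0.0017 dz 0.0018 [597.8  -5.9]
dx -0.0016 dz 0.0019 [596.5  -3.8]
dx -0.0014 dz 0.0021 [595.3  -1.5]
```

Emit:
move_arm(
  commands=[
    {"dx": -0.0028,"dy": 0,"dz": -0.0002,"rx": 0,"ry": 0,"rz": 0},
    {"dx": -0.0023,"dy": 0,"dz": 0.0009,"rx": 0,"ry": 0,"rz": 0},
    {"dx": -0.0022,"dy": 0,"dz": 0.0011,"rx": 0,"ry": 0,"rz": 0},
    {"dx": -0.0021,"dy": 0,"dz": 0.0013,"rx": 0,"ry": 0,"rz": 0},
  ],
)

```text
time: 6.8
ee_pos: [523.9, -1.4, 46.4]
tool_rot: [-1.571, -0.0, -0.124]
wrist_force: [-0.2, 0.1, -1.2]
width: 0.173
```

```bash
python3 -c "
from h import *
pin()"
```

```text
t 6.80 pin [602.6 -11.2] fixang 0.729 r 28.45  Fout -0.01 Ftan -0.24 z 46.4 Fz -1.16
```

```bash
python3 -c "
from h import *
look('8');zoom('8','z8')"
```

```text
scale 8.768971332209107 (395, 800, 3)
```

View pics/z8.png

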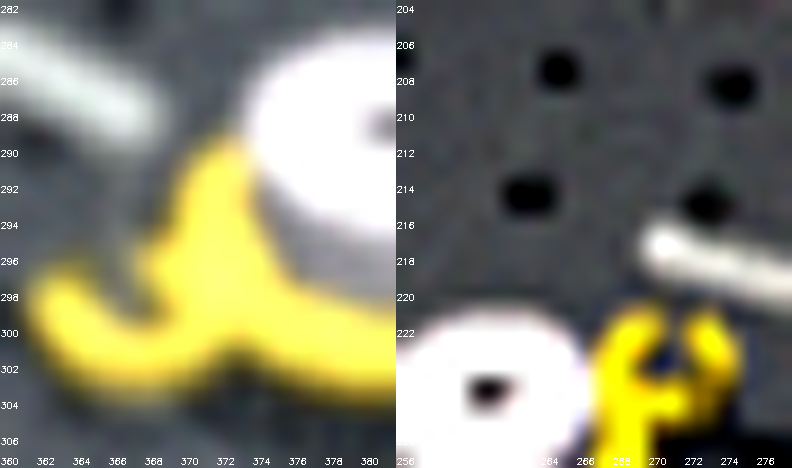

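The ring follows. The eye has moved to scene (366,297) and side (270,222), with the pin inside it. I'm swinging on to about +0.3.

Emit:
move_arm(
  commands=[
    {"dx": -0.002,"dy": 0,"dz": 0.0015,"rx": 0,"ry": 0,"rz": 0},
    {"dx": -0.0019,"dy": 0,"dz": 0.0016,"rx": 0,"ry": 0,"rz": 0},
    {"dx": -0.0017,"dy": 0,"dz": 0.0018,"rx": 0,"ry": 0,"rz": 0},
    {"dx": -0.0016,"dy": 0,"dz": 0.0019,"rx": 0,"ry": 0,"rz": 0},
    {"dx": -0.0014,"dy": 0,"dz": 0.0021,"rx": 0,"ry": 0,"rz": 0},
  ],
)

```text
time: 7.4
ee_pos: [516.6, 8.5, 46.3]
tool_rot: [-1.571, -0.0, -0.124]
wrist_force: [0.6, 0.6, -0.7]
width: 0.172
```

```bash
python3 -c "
from h import *
p=pin(); arc(p,[.3]*6,[29.5,30.5,31.5,32.5,33.5,34.5])"
```

```text
t 7.40 pin [595.3  -1.3] fixang 0.291 r 28.43  Fout 0.78 Ftan -0.32 z 46.3 Fz -0.75
dx -0.0008 dz -0.0008 [594.4  -2. ]
dx -0.0009 dz -0.0005 [593.5  -2.4]
dx -0.0009 dz -0.0005 [592.6  -2.8]
dx -0.0009 dz -0.0005 [591.7  -3.2]
dx -0.0009 dz -0.0005 [590.8  -3.6]
dx -0.0009 dz -0.0005 [589.9  -4. ]
```

Emit:
move_arm(
  commands=[
    {"dx": -0.0009,"dy": 0,"dz": -0.0005,"rx": 0,"ry": 0,"rz": 0},
    {"dx": -0.0009,"dy": 0,"dz": -0.0005,"rx": 0,"ry": 0,"rz": 0},
    {"dx": 0,"dy": 0,"dz": 0,"rx": 0,"ry": 0,"rz": 0},
  ],
)

```text
time: 7.7
ee_pos: [515.0, 7.6, 46.4]
tool_rot: [-1.571, -0.001, -0.124]
wrist_force: [0.8, 0.5, -0.4]
width: 0.173
```

```bash
python3 -c "
from h import *
p=pin()"
```

```text
t 7.70 pin [593.7  -2.2] fixang 0.299 r 30.24  Fout 0.92 Ftan -0.17 z 46.4 Fz -0.44
```

Emit:
move_arm(
  commands=[
    {"dx": -0.0009,"dy": 0,"dz": -0.0005,"rx": 0,"ry": 0,"rz": 0},
    {"dx": 0,"dy": 0,"dz": 0,"rx": 0,"ry": 0,"rz": 0},
  ],
)

```text
time: 7.9
ee_pos: [514.6, 7.2, 46.6]
tool_rot: [-1.57, -0.002, -0.124]
wrist_force: [2.3, 0.6, -0.1]
width: 0.175
```

```bash
python3 -c "
from h import *
p=pin()"
```

```text
t 7.90 pin [593.3  -2.6] fixang 0.305 r 30.82  Fout 2.40 Ftan 0.40 z 46.6 Fz -0.15
```

Emit:
move_arm(
  commands=[
    {"dx": -0.0009,"dy": 0,"dz": -0.0005,"rx": 0,"ry": 0,"rz": 0},
    {"dx": 0,"dy": 0,"dz": 0,"rx": 0,"ry": 0,"rz": 0},
  ],
)

```text
time: 8.1
ee_pos: [514.0, 6.8, 46.8]
tool_rot: [-1.57, -0.002, -0.124]
wrist_force: [3.5, 1.0, -0.2]
width: 0.173
```

```bash
python3 -c "
from h import *
p=pin()"
```

```text
t 8.10 pin [592.7  -3. ] fixang 0.309 r 31.48  Fout 3.61 Ftan 0.61 z 46.8 Fz -0.15
```

Emit:
move_arm(
  commands=[
    {"dx": -0.0009,"dy": 0,"dz": -0.0005,"rx": 0,"ry": 0,"rz": 0},
    {"dx": 0,"dy": 0,"dz": 0,"rx": 0,"ry": 0,"rz": 0},
  ],
)

```text
time: 8.3
ee_pos: [513.4, 6.5, 46.9]
tool_rot: [-1.57, -0.003, -0.124]
wrist_force: [5.8, 1.3, -1.4]
width: 0.171
```

```bash
python3 -c "
from h import *
p=pin()"
```

```text
t 8.30 pin [592.1  -3.3] fixang 0.309 r 32.19  Fout 5.84 Ftan 1.29 z 46.9 Fz -1.39
```

Emit:
move_arm(
  commands=[
    {"dx": -0.0009,"dy": 0,"dz": -0.0005,"rx": 0,"ry": 0,"rz": 0},
    {"dx": 0,"dy": 0,"dz": 0,"rx": 0,"ry": 0,"rz": 0},
  ],
)

```text
time: 8.5
ee_pos: [512.8, 6.1, 47.0]
tool_rot: [-1.57, -0.004, -0.124]
wrist_force: [5.3, 2.2, -1.1]
width: 0.172
```

```bash
python3 -c "
from h import *
p=pin()"
```

```text
t 8.50 pin [591.5  -3.7] fixang 0.311 r 32.92  Fout 5.69 Ftan 0.22 z 47.0 Fz -1.09
```

Emit:
move_arm(
  commands=[
    {"dx": -0.0009,"dy": 0,"dz": -0.0005,"rx": 0,"ry": 0,"rz": 0},
    {"dx": 0,"dy": 0,"dz": 0,"rx": 0,"ry": 0,"rz": 0},
  ],
)

```text
time: 8.7
ee_pos: [512.6, 5.8, 47.2]
tool_rot: [-1.569, -0.005, -0.123]
wrist_force: [6.8, 2.6, -1.0]
width: 0.173
```

```bash
python3 -c "
from h import *
p=pin()"
```

```text
t 8.70 pin [591.3  -4. ] fixang 0.317 r 33.21  Fout 7.21 Ftan 0.58 z 47.2 Fz -1.02
```

Emit:
move_arm(
  commands=[
    {"dx": -0.0009,"dy": 0,"dz": -0.0005,"rx": 0,"ry": 0,"rz": 0},
    {"dx": 0,"dy": 0,"dz": 0,"rx": 0,"ry": 0,"rz": 0},
  ],
)

```text
time: 8.9
ee_pos: [512.1, 5.5, 47.4]
tool_rot: [-1.569, -0.006, -0.123]
wrist_force: [7.7, 2.1, -0.6]
width: 0.17
```

```bash
python3 -c "
from h import *
p=pin()"
```

```text
t 8.90 pin [590.8  -4.3] fixang 0.320 r 33.75  Fout 7.89 Ftan 1.41 z 47.4 Fz -0.59
```

Emit:
move_arm(
  commands=[
    {"dx": -0.0009,"dy": 0,"dz": -0.0005,"rx": 0,"ry": 0,"rz": 0},
    {"dx": 0,"dy": 0,"dz": 0,"rx": 0,"ry": 0,"rz": 0},
  ],
)

```text
time: 9.1
ee_pos: [511.5, 5.2, 47.5]
tool_rot: [-1.569, -0.006, -0.123]
wrist_force: [7.3, 3.0, -0.9]
width: 0.174
```

```bash
python3 -c "
from h import *
p=pin();look('9');zoom('9','z9')"
```

```text
t 9.10 pin [590.2  -4.6] fixang 0.321 r 34.47  Fout 7.87 Ftan 0.43 z 47.5 Fz -0.91
scale 8.768971332209107 (395, 800, 3)
```

View pics/L9.png

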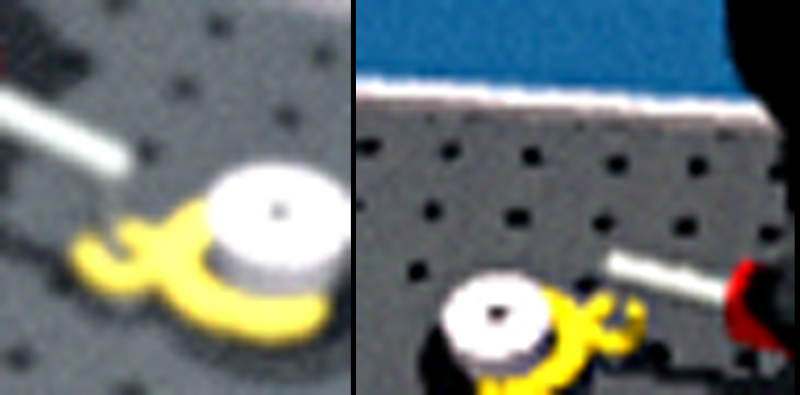

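Emit:
move_arm(
  commands=[
    {"dx": -0.0009,"dy": 0,"dz": -0.0005,"rx": 0,"ry": 0,"rz": 0},
    {"dx": 0,"dy": 0,"dz": 0,"rx": 0,"ry": 0,"rz": 0},
  ],
)

```text
time: 9.4
ee_pos: [510.7, 4.8, 47.6]
tool_rot: [-1.569, -0.007, -0.123]
wrist_force: [6.4, 2.9, -1.6]
width: 0.173
```

```bash
python3 -c "
from h import *
p=pin()"
```

```text
t 9.40 pin [589.4  -5. ] fixang 0.319 r 35.33  Fout 6.98 Ftan 0.11 z 47.6 Fz -1.58
```

Emit:
move_arm(
  commands=[
    {"dx": -0.0009,"dy": 0,"dz": -0.0005,"rx": 0,"ry": 0,"rz": 0},
    {"dx": 0,"dy": 0,"dz": 0,"rx": 0,"ry": 0,"rz": 0},
  ],
)

```text
time: 9.6
ee_pos: [507.5, 4.6, 46.9]
tool_rot: [-1.569, -0.003, -0.123]
wrist_force: [3.8, 2.2, -1.1]
width: 0.171
```

```bash
python3 -c "
from h import *
p=pin()"
```

```text
t 9.60 pin [586.2  -5.2] fixang 0.290 r 38.31  Fout 4.42 Ftan -0.49 z 46.9 Fz -1.07
```

Emit:
move_arm(
  commands=[
    {"dx": -0.0009,"dy": 0,"dz": -0.0005,"rx": 0,"ry": 0,"rz": 0},
    {"dx": 0,"dy": 0,"dz": 0,"rx": 0,"ry": 0,"rz": 0},
  ],
)

```text
time: 9.8
ee_pos: [505.3, 3.9, 46.4]
tool_rot: [-1.57, -0.0, -0.124]
wrist_force: [3.2, 2.4, -0.9]
width: 0.17
```

```bash
python3 -c "
from h import *
p=pin()"
```

```text
t 9.80 pin [584.   -5.9] fixang 0.282 r 40.61  Fout 3.86 Ftan -0.93 z 46.4 Fz -0.85
```

Emit:
move_arm(
  commands=[
    {"dx": -0.0009,"dy": 0,"dz": -0.0004,"rx": 0,"ry": 0,"rz": 0},
    {"dx": -0.0009,"dy": 0,"dz": -0.0004,"rx": 0,"ry": 0,"rz": 0},
  ],
)

```text
time: 10.0
ee_pos: [503.3, 3.3, 46.3]
tool_rot: [-1.57, -0.0, -0.124]
wrist_force: [3.9, 2.8, -0.8]
width: 0.173
```

```bash
python3 -c "
from h import *
p=pin()"
```

```text
t 10.00 pin [582.   -6.5] fixang 0.278 r 42.66  Fout 4.70 Ftan -1.07 z 46.3 Fz -0.80
```

Emit:
move_arm(
  commands=[
    {"dx": -0.0009,"dy": 0,"dz": -0.0004,"rx": 0,"ry": 0,"rz": 0},
    {"dx": -0.0009,"dy": 0,"dz": -0.0004,"rx": 0,"ry": 0,"rz": 0},
  ],
)

```text
time: 10.2
ee_pos: [501.2, 2.6, 46.3]
tool_rot: [-1.571, 0.0, -0.124]
wrist_force: [2.6, 2.1, -1.7]
width: 0.172
```

```bash
python3 -c "
from h import *
p=pin()"
```

```text
t 10.20 pin [579.9  -7.2] fixang 0.274 r 44.91  Fout 3.21 Ftan -0.96 z 46.3 Fz -1.66
```

Emit:
move_arm(
  commands=[
    {"dx": -0.001,"dy": 0,"dz": -0.0003,"rx": 0,"ry": 0,"rz": 0},
    {"dx": -0.001,"dy": 0,"dz": -0.0003,"rx": 0,"ry": 0,"rz": 0},
    {"dx": -0.001,"dy": 0,"dz": -0.0003,"rx": 0,"ry": 0,"rz": 0},
  ],
)

```text
time: 10.5
ee_pos: [496.9, 1.7, 45.8]
tool_rot: [-1.572, 0.003, -0.125]
wrist_force: [-0.1, -0.6, -1.4]
width: 0.171
```

```bash
python3 -c "
from h import *
p=pin()"
```

```text
t 10.50 pin [575.6  -8.1] fixang 0.256 r 49.27  Fout -0.27 Ftan 0.51 z 45.8 Fz -1.42
```

Emit:
move_arm(
  commands=[
    {"dx": -0.001,"dy": 0,"dz": -0.0003,"rx": 0,"ry": 0,"rz": 0},
    {"dx": -0.001,"dy": 0,"dz": -0.0003,"rx": 0,"ry": 0,"rz": 0},
    {"dx": -0.001,"dy": 0,"dz": -0.0003,"rx": 0,"ry": 0,"rz": 0},
  ],
)

```text
time: 10.8
ee_pos: [495.0, 1.4, 46.3]
tool_rot: [-1.571, 0.0, -0.124]
wrist_force: [0.8, 0.1, -0.6]
width: 0.174
```

```bash
python3 -c "
from h import *
p=pin()"
```

```text
t 10.80 pin [573.7  -8.4] fixang 0.248 r 51.05  Fout 0.76 Ftan 0.15 z 46.3 Fz -0.56
```

Emit:
move_arm(
  commands=[
    {"dx": -0.001,"dy": 0,"dz": -0.0003,"rx": 0,"ry": 0,"rz": 0},
    {"dx": -0.001,"dy": 0,"dz": -0.0003,"rx": 0,"ry": 0,"rz": 0},
    {"dx": -0.001,"dy": 0,"dz": -0.0003,"rx": 0,"ry": 0,"rz": 0},
  ],
)

```text
time: 11.1
ee_pos: [492.1, 1.0, 46.3]
tool_rot: [-1.571, -0.0, -0.124]
wrist_force: [0.3, -0.1, -0.4]
width: 0.168
```

```bash
python3 -c "
from h import *
p=pin();look('10');crop('a10',320,250,420,325,8,'a10c')"
```

```text
t 11.10 pin [570.8  -8.8] fixang 0.236 r 53.95  Fout 0.25 Ftan 0.21 z 46.3 Fz -0.44
scale 8.768971332209107 (395, 800, 3)
```

View pics/a10c.png

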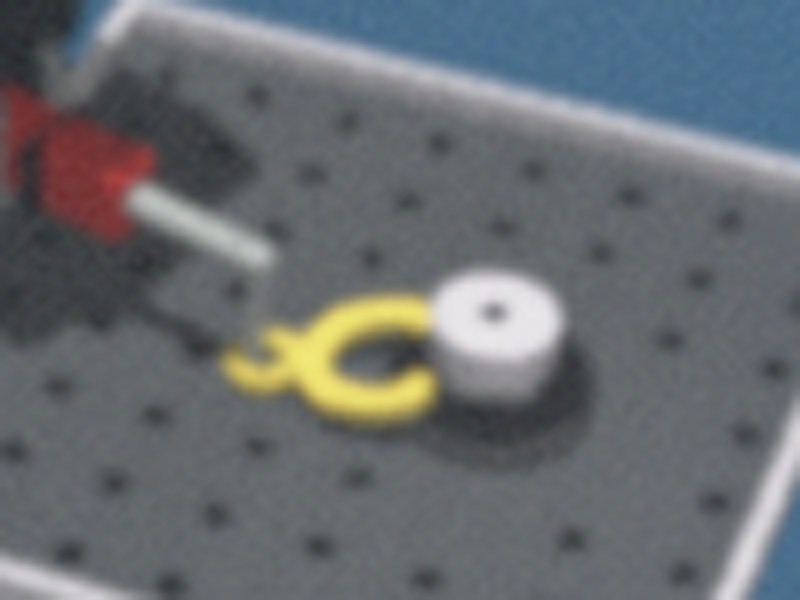

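The ring is a clear open C off the head, at scene (368,295), with almost no force on it. I'll lower the tip a little so it stays in the eye, then draw the ring clear of the pulley onto the tray floor.

Emit:
move_arm(
  commands=[
    {"dx": 0,"dy": 0.001,"dz": 0,"rx": 0,"ry": 0,"rz": 0},
    {"dx": 0,"dy": 0.001,"dz": 0,"rx": 0,"ry": 0,"rz": 0},
    {"dx": 0,"dy": 0,"dz": 0,"rx": 0,"ry": 0,"rz": 0},
  ],
)

```text
time: 11.5
ee_pos: [492.2, 1.0, 44.1]
tool_rot: [-1.571, 0.0, -0.124]
wrist_force: [-0.8, 0.5, -1.5]
width: 0.172
```

```bash
python3 -c "
from h import *
p=pin()"
```

```text
t 11.50 pin [570.9  -8.8] fixang 0.236 r 53.91  Fout -0.53 Ftan -0.76 z 44.1 Fz -1.53
```

Emit:
move_arm(
  commands=[
    {"dx": -0.003,"dy": 0,"dz": -0.0003,"rx": 0,"ry": 0,"rz": 0},
    {"dx": -0.003,"dy": 0,"dz": -0.0003,"rx": 0,"ry": 0,"rz": 0},
    {"dx": -0.003,"dy": 0,"dz": -0.0003,"rx": 0,"ry": 0,"rz": 0},
    {"dx": -0.003,"dy": 0,"dz": -0.0003,"rx": 0,"ry": 0,"rz": 0},
    {"dx": -0.003,"dy": 0,"dz": -0.0003,"rx": 0,"ry": 0,"rz": 0},
  ],
)

```text
time: 12.0
ee_pos: [476.8, 1.4, 44.3]
tool_rot: [-1.571, -0.0, -0.124]
wrist_force: [-0.1, -0.2, -0.9]
width: 0.172
```

```bash
python3 -c "
from h import *
p=pin();snap('scene','a11');crop('a11',320,250,420,325,8,'a11c')"
```

```text
t 12.00 pin [555.5  -8.4] fixang 0.151 r 68.41  Fout -0.16 Ftan 0.18 z 44.3 Fz -0.94
```

View pics/a11c.png

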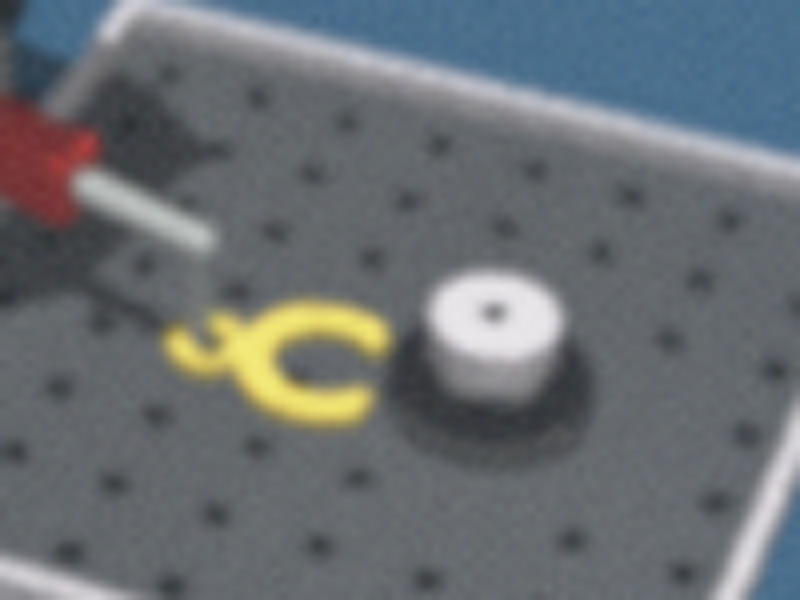

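Emit:
move_arm(
  commands=[
    {"dx": -0.003,"dy": 0,"dz": -0.0003,"rx": 0,"ry": 0,"rz": 0},
    {"dx": -0.003,"dy": 0,"dz": -0.0003,"rx": 0,"ry": 0,"rz": 0},
    {"dx": -0.003,"dy": 0,"dz": -0.0003,"rx": 0,"ry": 0,"rz": 0},
    {"dx": -0.003,"dy": 0,"dz": -0.0003,"rx": 0,"ry": 0,"rz": 0},
    {"dx": -0.002,"dy": 0,"dz": 0,"rx": 0,"ry": 0,"rz": 0},
  ],
)

```text
time: 12.55
ee_pos: [462.7, 1.9, 44.3]
tool_rot: [-1.571, 0.0, -0.124]
wrist_force: [0.2, -0.5, -0.8]
width: 0.172
```

Emit:
move_arm(
  commands=[
    {"dx": 0,"dy": -0.003,"dz": 0,"rx": 0,"ry": 0,"rz": 0},
    {"dx": 0,"dy": -0.003,"dz": 0,"rx": 0,"ry": 0,"rz": 0},
    {"dx": 0,"dy": -0.006,"dz": 0,"rx": 0,"ry": 0,"rz": 0},
    {"dx": 0,"dy": -0.006,"dz": 0,"rx": 0,"ry": 0,"rz": 0},
  ],
)

```text
time: 12.95
ee_pos: [463.3, 1.9, 62.9]
tool_rot: [-1.571, -0.0, -0.124]
wrist_force: [0.3, 0.3, -1.3]
width: 0.169
```

```bash
python3 -c "
from h import *
p=pin();look('12');crop('a12',320,240,420,315,8,'a12c')
d=load('b12');im=d['image'].astype(int);m=(im[...,0]>150)&(im[...,1]>130)&(im[...,2]<90);vv,uu=np.nonzero(m);k=(uu>220)&(uu<330)&(vv>195)&(vv<275)
P=np.array([dep(d,u,v) for u,v in zip(uu[k],vv[k])]);print(len(P),np.percentile(P,[5,50,95],axis=0).round(1))"
```

```text
t 12.95 pin [542.   -7.9] fixang 0.100 r 81.33  Fout 0.40 Ftan -0.23 z 62.9 Fz -1.31
scale 8.768971332209107 (395, 800, 3)
116 [[539.5 -21.    1.4]
 [560.9  -7.6   5.8]
 [581.3  14.9   9. ]]
```

View pics/a12c.png

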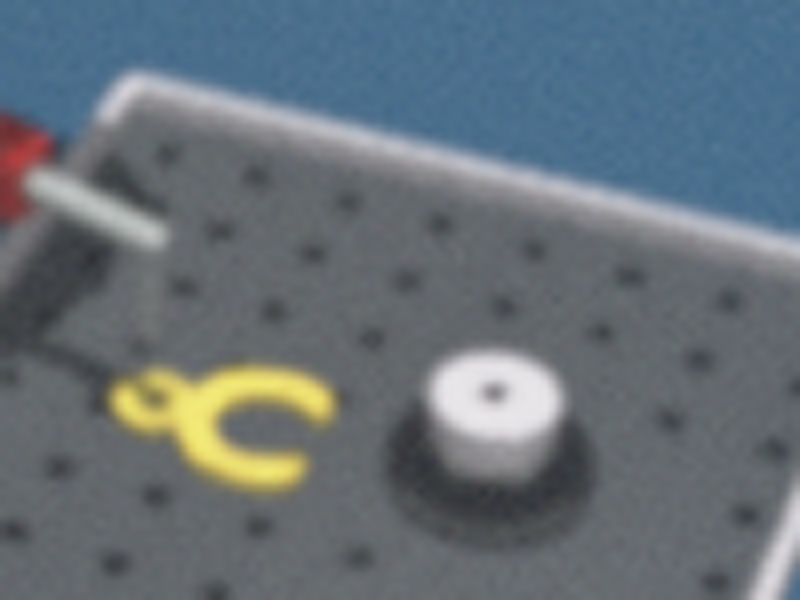

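```bash
python3 -c "
from h import *
plan([435.1,284.7,113],1.447,1)"
```

```text
from [464.2   1.8  63.5] yaw 1.4469 D [-29.1 282.9  49.5] turn deg 0.01 q [-0.13  0.32 -0.55  0.7   0.   -0.01] t 13.05
{'dx': np.float64(-0.0637), 'dy': np.float64(-0.0497), 'dz': np.float64(0.2772), 'ry': np.float64(-0.01)}
```

Emit:
move_arm(
  commands=[
    {"dx": 0,"dy": -0.015,"dz": 0,"rx": 0,"ry": 0,"rz": 0},
    {"dx": -0.003,"dy": -0.02,"dz": 0.014,"rx": 0,"ry": 0,"rz": 0},
    {"dx": -0.006,"dy": -0.015,"dz": 0.028,"rx": 0,"ry": 0,"rz": 0},
    {"dx": -0.008,"dy": 0,"dz": 0.033,"rx": 0,"ry": 0,"rz": 0},
    {"dx": -0.008,"dy": 0,"dz": 0.033,"rx": 0,"ry": 0,"rz": 0},
  ],
)

```text
time: 13.55
ee_pos: [452.3, 113.2, 113.2]
tool_rot: [-1.57, -0.002, -0.125]
wrist_force: [0.9, -0.3, -1.4]
width: 0.175
```

Emit:
move_arm(
  commands=[
    {"dx": -0.008,"dy": 0,"dz": 0.033,"rx": 0,"ry": 0,"rz": 0},
    {"dx": -0.008,"dy": 0,"dz": 0.033,"rx": 0,"ry": 0,"rz": 0},
    {"dx": -0.008,"dy": 0,"dz": 0.033,"rx": 0,"ry": 0,"rz": 0},
    {"dx": -0.008,"dy": 0,"dz": 0.033,"rx": 0,"ry": 0,"rz": 0},
    {"dx": -0.005,"dy": 0,"dz": 0.022,"rx": 0,"ry": 0,"rz": 0},
  ],
)

```text
time: 14.05
ee_pos: [433.6, 271.7, 112.4]
tool_rot: [-1.57, -0.0, -0.122]
wrist_force: [1.3, -0.2, -1.6]
width: 0.173
```

Emit:
move_arm(
  commands=[
    {"dx": -0.002,"dy": 0,"dz": 0.015,"rx": 0,"ry": 0,"rz": 0},
    {"dx": 0,"dy": 0,"dz": 0,"rx": 0,"ry": 0,"rz": 0},
    {"dx": 0,"dy": 0,"dz": 0,"rx": 0,"ry": 0,"rz": 0},
    {"dx": 0,"dy": 0,"dz": 0,"rx": 0,"ry": 0,"rz": 0},
  ],
)

```text
time: 14.45
ee_pos: [433.9, 283.6, 112.2]
tool_rot: [-1.572, 0.0, -0.125]
wrist_force: [-0.1, -1.1, -1.6]
width: 0.17
```

```bash
python3 -c "
from h import *
st();snap('side','s13');crop('s13',230,250,390,370,5,'s13c');snap('wrist','w13');st()
plan([435.1,284.7,113],1.447,1)"
```

```text
t 14.45 p [433.9 283.6 112.2] F [-0.11 -1.07 -1.63] M [ 0.017  0.082 -0.049] w 0.17 q [ 0.46  0.36 -0.34  0.87 -0.    0.58]
[[0.9922, -0.0003, 0.1249], [-0.1249, -0.0007, 0.9922], [-0.0002, -1.0, -0.0008]] yaw 1.4455
t 14.55 p [433.9 283.6 112.3] F [ 0.09  0.29 -1.07] M [ 0.001 -0.03  -0.008] w 0.17 q [ 0.46  0.36 -0.34  0.87 -0.    0.58]
[[0.9921, -0.0002, 0.1252], [-0.1252, -0.0004, 0.9921], [-0.0001, -1.0, -0.0005]] yaw 1.4453
from [433.9 283.6 112.3] yaw 1.4453 D [1.2 1.1 0.7] turn deg 0.1 q [ 0.46  0.36 -0.34  0.87 -0.    0.58] t 14.55
{'dx': np.float64(0.001), 'dy': np.float64(-0.0007), 'dz': np.float64(0.0012), 'ry': np.float64(-0.1)}
```

View pics/s13c.png

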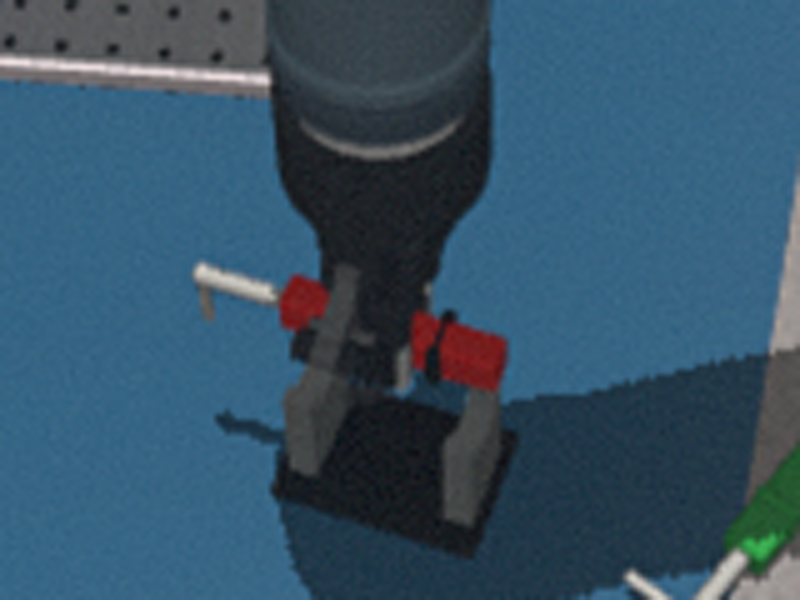

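View pics/w13.png

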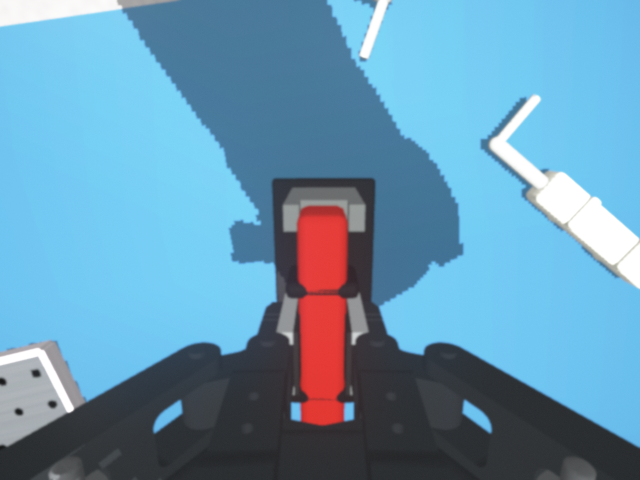

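Emit:
move_arm(
  commands=[
    {"dx": 0.001,"dy": 0,"dz": 0.0012,"rx": 0,"ry": 0,"rz": 0},
    {"dx": 0,"dy": 0.008,"dz": 0,"rx": 0,"ry": 0,"rz": 0},
    {"dx": 0,"dy": 0.01,"dz": 0,"rx": 0,"ry": 0,"rz": 0},
    {"dx": 0,"dy": 0.008,"dz": 0,"rx": 0,"ry": 0,"rz": 0},
    {"dx": 0,"dy": 0,"dz": 0,"rx": 0,"ry": 0,"rz": 0},
  ],
)

```text
time: 15.05
ee_pos: [433.5, 285.0, 84.4]
tool_rot: [-1.573, 0.003, -0.124]
wrist_force: [-0.4, -1.0, -0.7]
width: 0.171
```

Emit:
move_arm(
  commands=[
    {"dx": 0,"dy": 0.006,"dz": 0,"rx": 0,"ry": 0,"rz": 0},
    {"dx": 0,"dy": 0.006,"dz": 0,"rx": 0,"ry": 0,"rz": 0},
    {"dx": 0,"dy": 0.004,"dz": 0,"rx": 0,"ry": 0,"rz": 0},
    {"dx": 0,"dy": 0,"dz": 0,"rx": 0,"ry": 0,"rz": 0},
    {"dx": 0,"dy": 0,"dz": 0,"rx": 0,"ry": 0,"rz": 0},
  ],
)

```text
time: 15.55
ee_pos: [434.9, 285.8, 70.3]
tool_rot: [-1.571, 0.0, -0.124]
wrist_force: [0.1, 0.1, -0.5]
width: 0.17
```

Emit:
move_arm(
  commands=[
    {"dx": 0,"dy": 0.001,"dz": -0.001,"rx": 0,"ry": 0,"rz": 0},
    {"dx": 0,"dy": 0.0015,"dz": 0,"rx": 0,"ry": 0,"rz": 0},
    {"dx": 0,"dy": 0,"dz": 0,"rx": 0,"ry": 0,"rz": 0},
    {"dx": 0,"dy": 0,"dz": 0,"rx": 0,"ry": 0,"rz": 0},
  ],
)

```text
time: 15.95
ee_pos: [435.2, 284.9, 68.1]
tool_rot: [-1.571, -0.001, -0.124]
wrist_force: [0.7, -0.8, -0.2]
width: 0.17
```

```bash
python3 -c "
from h import *
st();snap('side','s14');crop('s14',230,250,390,370,5,'s14c')"
```

```text
t 15.95 p [435.2 284.9  68.1] F [ 0.7  -0.79 -0.24] M [-0.022 -0.055  0.007] w 0.17 q [ 0.46  0.41 -0.4   0.77 -0.    0.58]
[[0.9923, 0.0008, 0.1237], [-0.1237, 0.0002, 0.9923], [0.0008, -1.0, 0.0003]] yaw 1.4468
```

View pics/s14c.png

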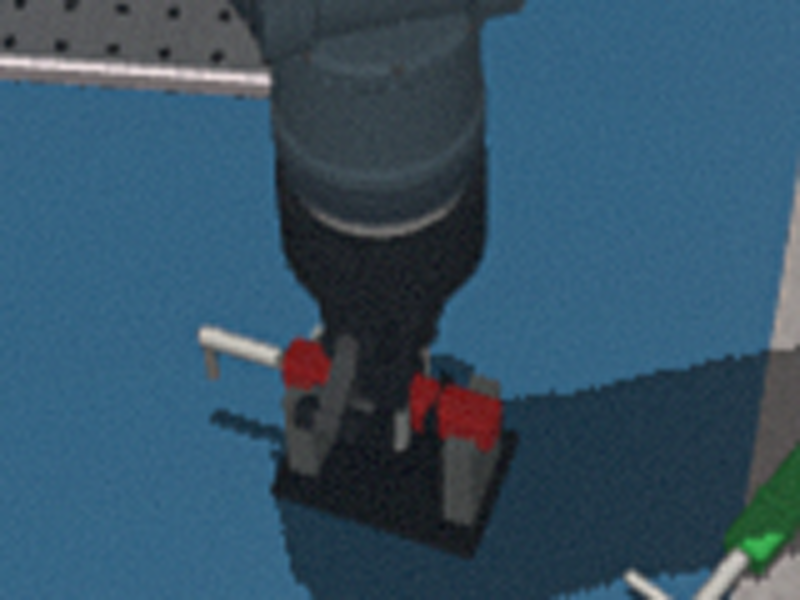

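The view matches the one at the grasp: the handle is down in both notches. I'm opening the gripper and lifting away.

Emit:
move_arm(
  commands=[
    {"dx": 0,"dy": 0.0005,"dz": 0,"rx": 0,"ry": 0,"rz": 0},
    {"dx": 0,"dy": 0,"dz": 0,"rx": 0,"ry": 0,"rz": 0},
    {"dx": 0,"dy": 0,"dz": 0,"rx": 0,"ry": 0,"rz": 0},
    {"dx": 0,"dy": 0,"dz": 0,"rx": 0,"ry": 0,"rz": 0},
  ],
  jaw=0.6,
)

```text
time: 16.4
ee_pos: [434.8, 284.8, 67.3]
tool_rot: [-1.571, -0.0, -0.124]
wrist_force: [-0.7, 0.7, 0.3]
width: 0.599
```

Emit:
move_arm(
  commands=[
    {"dx": 0,"dy": -0.005,"dz": 0,"rx": 0,"ry": 0,"rz": 0},
    {"dx": 0,"dy": -0.015,"dz": 0,"rx": 0,"ry": 0,"rz": 0},
    {"dx": 0,"dy": -0.03,"dz": 0,"rx": 0,"ry": 0,"rz": 0},
    {"dx": 0,"dy": -0.04,"dz": 0,"rx": 0,"ry": 0,"rz": 0},
    {"dx": 0,"dy": -0.04,"dz": 0,"rx": 0,"ry": 0,"rz": 0},
  ],
)

```text
time: 16.9
ee_pos: [434.2, 284.5, 198.7]
tool_rot: [-1.571, 0.001, -0.124]
wrist_force: [0.6, -0.0, -0.9]
width: 0.599
```

Emit:
move_arm(
  commands=[
    {"dx": 0,"dy": 0,"dz": 0,"rx": 0,"ry": 0,"rz": 0},
    {"dx": 0,"dy": 0,"dz": 0,"rx": 0,"ry": 0,"rz": 0},
    {"dx": 0,"dy": 0,"dz": 0,"rx": 0,"ry": 0,"rz": 0},
  ],
)

```text
time: 17.2
ee_pos: [434.2, 284.5, 196.4]
tool_rot: [-1.572, 0.001, -0.124]
wrist_force: [-0.3, -0.4, 1.0]
width: 0.601
```

```bash
python3 -c "
from h import *
st();snap('side','s15');crop('s15',200,180,360,370,4,'s15c');d=snap('wrist','w15');snap('scene','a15')
im=d['image'].astype(int);m=(im[...,0]>110)&(im[...,1]<60)&(im[...,2]<60);m[:165]=0;vv,uu=np.nonzero(m)
P=np.array([dep(d,u,v) for u,v in zip(uu,vv)]);t=P[P[:,2]>66];print(np.percentile(P[:,2],[50,98]),cv2.minAreaRect(t[:,:2].astype(np.float32)))"
```

```text
t 17.2 p [434.2 284.5 196.4] F [-0.31 -0.41  0.97] M [-0.008  0.002  0.018] w 0.601 q [ 0.46  0.29 -0.2   1.08 -0.    0.58]
[[0.9923, -0.0014, 0.1236], [-0.1236, -0.0007, 0.9923], [-0.0013, -1.0, -0.0009]] yaw 1.4469
[70.85138091 72.39329773] ((416.0703430175781, 285.8232727050781), (15.701208114624023, 102.84576416015625), 83.48234558105469)
```

View pics/s15c.png

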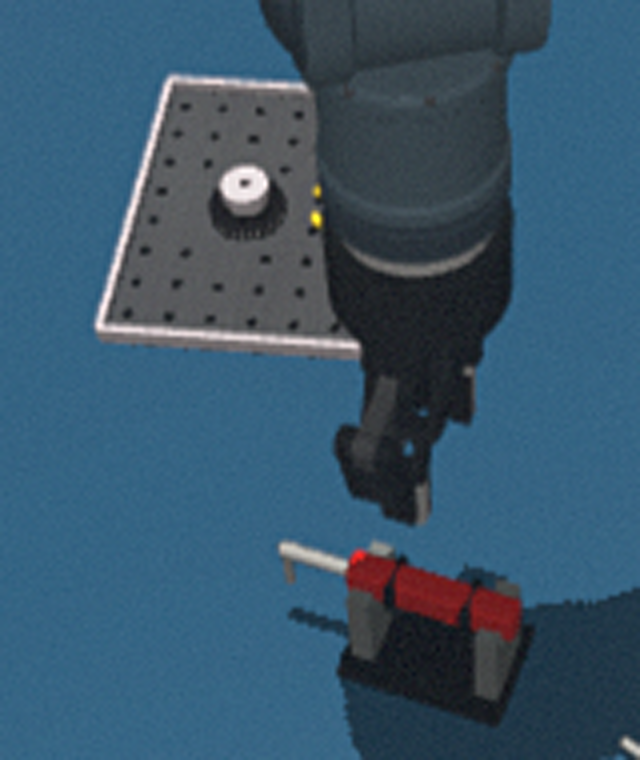

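View pics/a15.png

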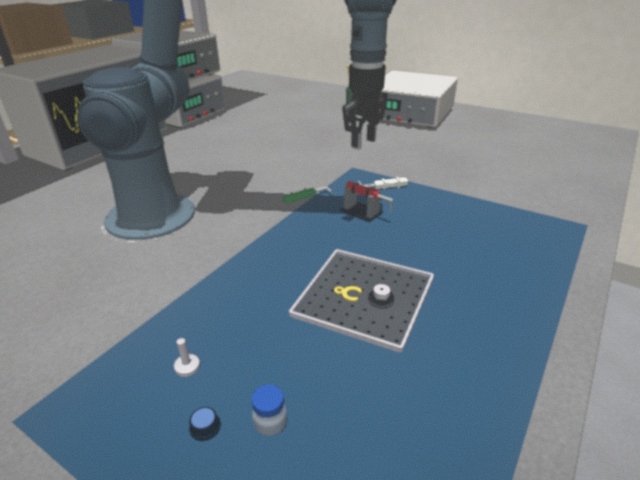

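View pics/w15.png

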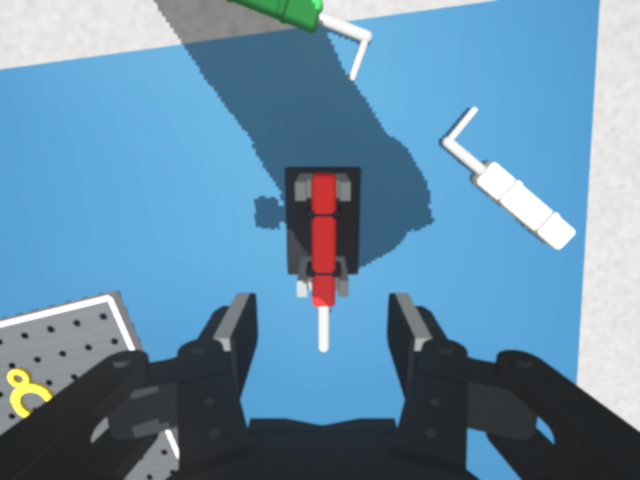

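The pick is level and seated in its rest (wrist 322,240). The ring lies flat in the tray (scene 348,293). The jar, lens cell, post and both other picks are where they started. I'm handing in.

```bash
python3 -c "
from h import *
print(sign_off())"
```

```text
the job is handed in; nothing more can be done
None
```

I took the red pick with black shoulders from its rest and hooked it in the ring's eye. I swung the ring clockwise to about +0.3 rad from the fixture's -x and pulled steadily outwards. It let go there, and the highest pull I read was about 8 N. I drew it along the tray floor until it was clear of the pulley, lifted the pin out of the eye, and laid the pick back in its rest. I handed in at about 17 s.

**Last checks:** The ring lies flat in the tray. The handle sits level in both notches of the rest, with the hook beyond the +x end. In the last scene view the jar, lens cell, post and the green and white picks are where they started. The open gripper is well above everything and touching nothing.

**Disagreements:**
- The wrist camera and the two fixed cameras differed by about 3.5 mm in y on the spindle and the eye. I got around this by comparing pin and eye within the same image.
- A final automatic fit of the handle's outline came out too long (103 mm against 90 mm), probably because it took in other red pixels. I relied on the images for the pick's seating instead.
- Between readings the pull could have been slightly above 8 N, since I read it once per small step.

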